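Clamp the tongs rest to the cheese riser

TASK

Fit the steel clamp-on tongs rest to the cheese riser: push it fully home over the middle of the riser's long front edge, square to it, with the lower jaw under the board. Then turn its wing knob clockwise until the clamp is tight and the drag clutch in the knob first slips; stop there, before it has slipped an eighth of a turn, and let go. Leave the cheese where it lies.

Things in the scene. Friction and masses are not known exactly. Their poses are not given: they have to be found in the camera images.
- riser: Low wooden serving riser, fixed: board 160 (x) x 320 (y) x 20 mm, underside 16 mm and top 36 mm above the worktop, on two cross battens 22 mm wide, 115 mm left and right of the middle; between them the front edge overhangs freely. Origin: centre of its footprint at worktop level; x from the front edge to the back, y along the long edge, z up.
- riser_edge (a point): Middle of the riser's long front edge (the one towards the robot), at the height of the board's top; axes as the riser's.
- clamp: Loose steel clamp-on tongs rest, 0.6 to 0.9 kg, upright on the worktop: a C frame open to +x. Spine x -14 to 0 mm, 76 wide up to 46 high, then a post 32 wide up to 124; upper arm x -14 to +72, 32 wide, 60 to 76 mm high; two upturned rods for tongs reach back to x -64, 52 high. Origin: on the underside, below the spine's inner face (which meets the board's edge); x into the throat, z up.
- clamp_post (a point): Point to carry the clamp by: in the flat upright post above the spine, 7 mm behind the spine's inner face, 100 mm above the underside, 24 mm below the post's round top. The post is 32 mm wide across y and 14 mm thick along x, free on both sides down to the 46 mm high shoulders. Axes as the clamp's.
- jaw_face (a point): On the top face of the lower jaw, below the screw: 50 mm ahead of the spine's inner face, 12 mm above the underside. The jaw is 90 mm long (x -14 to +76), 44 wide, 12 thick. Standing on the worktop it passes under the board with 4 mm to spare; tightening presses the foot on the board, then raises the clamp those 4 mm until this face meets the board's underside.
- knob_grip (a point): Mid bar of the black wing knob, on the vertical screw axis, 50 mm ahead of the spine's inner face, 118 to 120 mm above the clamp's underside at the start. Bar 58 mm long along this point's x, 13 mm thick along its y, from 18 mm below to 13 mm above this point; under it a hub of 18 mm radius and an aluminium collar with a pointer, part of the screw; bar and pointer line up until the clutch slips.
- screw (a joint): Turn of the screw in the frame, rad; grows clockwise seen from above; the 28 mm foot under the arm then comes down 2.5 mm per rad. It turns with the knob at 0.066 N m of drag and stays where left; start 0 to 0.8 (foot 4 to 2 mm above the board's top). The clamp is tight near 3.3 rad, so the knob must be taken more than once.
- clutch (a joint): Slip of the knob on the screw, rad: 0 at the start, grows clockwise. The clutch holds up to 0.12 N m, so it stays near 0 until the clamp is tight; then the knob turns on alone while the screw and its collar stand still.
- slices: Fanned yellow cheese slices, 71 x 170 x 21 mm, on the back part of the riser; to be left alone. Origin at the centre of the underside.
- wedge: Pale cheese wedge, 72 x 82 x 30 mm, on the back part of the riser at its right; to be left alone. Origin at the centre of the underside.

How it is judged (in metres and radians):
On the way, in this order (a step that is already met when the one before it is completed fails the run):
1. the clamp is home over the middle of the riser's front edge, jaw under the board, with the clutch not yet slipped (x of clamp in the frame of riser_edge between -0.006 and 0.004 m and y of clamp in the frame of riser_edge between -0.03 and 0.03 m and height (world z) of clamp below 0.007 m and value of joint clutch below 0.04 rad), for 0.2 s.
2. the clamp grips the board and the clutch has slipped (height (world z) of clamp above 0.0025 m and value of joint clutch above 0.05 rad), for 0.1 s.
At the end, for the whole second after the job is handed in: The clamp grips the riser's front edge with over 10 N: within 6 mm of the edge, 30 mm of its middle, square within 0.15 rad, level within 0.05 rad, raised 2.5 to 7 mm so that the jaw meets the board, at rest; the clutch has slipped by 0.05 to 0.8 rad (all of step 2 and x of clamp in the frame of riser_edge between -0.006 and 0.004 m and y of clamp in the frame of riser_edge between -0.03 and 0.03 m and angle between the x axis of clamp and the x axis of riser, either way round below 0.15 rad and angle between clamp's own z axis and vertical below 0.05 rad and height (world z) of clamp below 0.007 m and contact force between clamp and riser above 10 N and value of joint clutch below 0.8 rad and linear speed of clamp below 0.02 m/s); the robot touches nothing.
It fails at once if the knob was turned on past the first slip (over 0.8 rad of slip) (value of joint clutch above 0.8 rad).
It fails at once if the cheese slices were shoved more than 30 mm (distance of slices from where it was at the start of the episode above 0.03 m).
It fails at once if the cheese wedge was shoved more than 30 mm (distance of wedge from where it was at the start of the episode above 0.03 m).
It also fails if it takes over 67 s, if anything falls off the work surface, if the arm or the gripper's body presses on something with over 40 N, if the wrist force passes 120 N, or if a joint passes its speed limit or range.

ROBOT

A 6-joint arm with a two-finger parallel gripper is mounted at the origin on a cart in front of the work surface, level with it; the furniture and walls round the work are solid. World frame = base frame: x ahead of the robot, y to its left, z up, the work surface at z = 0. Lengths are in mm, angles in rad, forces in N, time in s.
With the tool pointing down it reaches from about 275 to 1000 mm from the base axis. Payload 8.4 kg.
Tool frame: the origin (TCP) lies on the mounting face of the last link; the fingertips stand 173 mm ahead of it and the grasp point (between the pads) lies 155 mm ahead of it; z points along the fingers, y is the direction in which the jaws open and shut (so a half turn about z gives the same grasp; the last joint's range is limited). The gripper opens to 85 mm and grips with 20 to 120 N. Pads are 22 mm wide; open, the fingers measure 114 mm over their backs; the gripper's body (76 mm by 85 mm) begins 54 mm behind the grasp point. The pads swing forward as they close: fully open they stand 13 mm farther back than shut.
Start: joints at [1.149, 0.353, 1.633, -0, 1.155, -0.002], TCP at [254.736, 570.736, 404.681] pointing down, gripper open.
Joint ranges: [-2.63, 2.63], [-0.92, 2.1], [0.06, 2.66], [-1.3, 4.44], [0, 2.69], [-3.02, 3.02]. Speed limits (rad/s): [2.22, 2.22, 2.79, 3.14, 3.14, 3.14].

INTERFACE

Orientations are given as [roll, pitch, yaw] about the fixed x, y, z axes, in that order (R = Rz(yaw) Ry(pitch) Rx(roll)).
In Python, from rig import readout, imaging, ticket gives the robot as it stands.
- The arm moves only by the tool step_arm, never from a script. Its argument "deltas" is a list of rows, each an object with "translation": the shift along the tool's x, y, z in cm, a list of three; "rot": the turn, a rotation vector about the tool's x, y, z in rad, a list of three. In form: [{"translation": [x, y, z], "rot": [rx, ry, rz]}, ...]. A call has 1 to 8 rows; each row is the pose to reach, as a shift and turn from the pose commanded when the call began, along the tool's axes at that moment; what a row does not reach only later rows make up. A row lasts 1/8 s, in which the tool goes at most 62.5 mm and 10.7 degrees, less where a joint would pass 70% of its speed; a pose out of reach is approached as far as the arm can. A call with a gripper value outside its range is refused whole. "grip" is the closure in counts, from 0 (fully open) to 255 (shut), set as the call begins (left out, the last holds). The fingers move at their own pace and stop on an object; "squeeze" is the grip in N (left out, the last holds). Time passes only in rows, so rows that repeat a pose let the fingers close. It gives the time, the measured TCP pose, the force and the opening at its end, in the units of the state.
- readout.sense(): the state, without advancing time (a new reading comes with each control period).
- imaging.grab_frame(name): name is "scene" or "top" or "wrist"; returns a dict with "image" (384x512x3 uint8, red, green, blue), "camera_matrix" (3x3 intrinsics, pixels), "world_to_cam" (4x4, takes a point from world to camera coordinates). Camera axes: x right, y up, looking along -z (the intrinsics and any distortion apply to the point x, -y, -z); pixel columns grow to the right and rows downward; lengths in mm; the calibration is good to about 2 mm. The wrist camera is an equidistant fisheye: a pixel r from the principal point sees the ray r / f radians off the axis. A picture is of the moment at which its call begins. There is no depth.
- ticket.sign_off(): hands the job in, once; it reports no verdict.
The state is a dict: "clock": time; "qpos": joint angles; "qvel": joint speeds; "joint_efforts": joint torques, N m; "eef_pos": TCP position; "tcp_rot": TCP orientation; "contact_force": force on the tool from outside, world axes, zero at the start; "wrist_torque": the same for the moment, N m; "opening": opening from 0.0 (shut) to 1.0 (fully open).
Only numpy, scipy, OpenCV 4.12 (cv2) and the standard library are available. Lean on these libraries where they do the work, as an engineer would, in place of code of your own. Each camera call takes 0.05 s, during which the arm holds its last target.

## Working session

There is one attempt and no reset: what is moved stays moved. The work goes in short steps, Python scripts to look and compute and a tool call to move; the robot and the scene stay as the last step left them, time stands still between calls to the robot, and variables do not carry over. Pictures are saved under pics/ and viewed, and the job is handed in when it is done.

Besides the shell and the picture viewer there is one more tool, called after "Call:" as a command line: name --argument value ..., lists and objects as JSON in quotes. step_arm: Moves the arm, as the interface text tells. Its arguments: {"type":"object","properties":{"deltas":{"type":"array","items":{"type":"object","properties":{"translation":{"type":"array","items":{"type":"number"}},"rot":{"type":"array","items":{"type":"number"}}}}},"grip":{"type":"number"},"squeeze":{"type":"number"}},"required":["deltas"]}

```bash
ls; mkdir -p pics
cat > h.py <<'E'
import numpy as np, cv2
from rig import readout, imaging, ticket
def grab(name,fn):
    f=imaging.grab_frame(name); cv2.imwrite('pics/'+fn+'.png',cv2.cvtColor(f['image'],cv2.COLOR_RGB2BGR))
    np.savez('pics/'+fn+'.npz',K=f['camera_matrix'],T=f['world_to_cam']); return f
def load(fn): d=np.load('pics/'+fn+'.npz'); return d['K'],d['T']
def ray(fn,u,v,fish=False):
    K,T=load(fn); x=(u-K[0,2])/K[0,0]; y=(v-K[1,2])/K[1,1]
    if fish:
        r=np.hypot(x,y); s=np.sin(r)/r if r>1e-9 else 1; d=np.array([x*s,-y*s,-np.cos(r)])
    else: d=np.array([x,-y,-1.])
    R=T[:3,:3]; return -R.T@T[:3,3], R.T@d
def atz(fn,u,v,z,fish=False):
    o,d=ray(fn,u,v,fish); return o+d*(z-o[2])/d[2]
def proj(fn,p,fish=False):
    K,T=load(fn); c=T[:3,:3]@np.array(p,float)+T[:3,3]; x,y,z=c[0],-c[1],-c[2]
    if fish:
        th=np.arctan2(np.hypot(x,y),z); h=np.hypot(x,y)+1e-12; x,y=x/h*th,y/h*th
    else: x,y=x/z,y/z
    return np.array([K[0,0]*x+K[0,2],K[1,1]*y+K[1,2]])
def crop(fn,u0,v0,w,h,s,out):
    im=cv2.imread('pics/'+fn+'.png')[v0:v0+h,u0:u0+w]; cv2.imwrite('pics/'+out+'.png',cv2.resize(im,None,fx=s,fy=s,interpolation=cv2.INTER_CUBIC))
E
python3 - <<'E'
from h import *
for n in ['scene','top','wrist']: grab(n,n+'0')
print(readout.sense())
for n in ['scene','top','wrist']: print(load(n+'0'))
E
```

```text
pics
{'clock': 0.15, 'qpos': array([ 1.14858052e+00,  3.53515799e-01,  1.63390904e+00,  1.67063429e-05,
        1.15520800e+00, -2.40992465e-03]), 'qvel': array([ 0.00109189, -0.00098495, -0.00292896,  0.00179572,  0.00086765,
       -0.00036169]), 'joint_efforts': array([-4.98512600e-04, -6.05636072e+01, -3.42337167e+01, -6.59632221e-06,
        6.15463679e-03, -2.14863587e-05]), 'eef_pos': array([254.67889699, 570.58632104, 404.14056992]), 'tcp_rot': array([-3.14055251e+00, -1.77839765e-05,  2.72178000e+00]), 'contact_force': array([0.67271316, 0.53755842, 0.88058797]), 'wrist_torque': array([ 0.01790749, -0.0470071 , -0.01975316]), 'opening': 1.0003298852011435}
(array([[430.98730215,   0.        , 255.74829693],
       [  0.        , 430.98730215, 189.97933917],
       [  0.        ,   0.        ,   1.        ]]), array([[-4.64975087e-01, -8.85320530e-01, -2.39324518e-03,
         3.05669011e+02],
       [ 3.83586151e-01, -2.03896364e-01,  9.00715237e-01,
        -2.99283636e+02],
       [-7.97909665e-01,  4.17892130e-01,  4.34403424e-01,
        -5.59173578e+02],
       [ 0.0000
[... 367 characters left out ...]
-02,
        -5.40428753e+02],
       [-8.75195241e-02,  8.14381912e-04,  9.96162472e-01,
        -1.37347451e+03],
       [ 0.00000000e+00,  0.00000000e+00,  0.00000000e+00,
         1.00000000e+00]]))
(array([[297.31863964,   0.        , 260.48608826],
       [  0.        , 297.31863964, 192.16291391],
       [  0.        ,   0.        ,   1.        ]]), array([[ 4.06984721e-01,  9.13433953e-01, -1.35987222e-03,
        -6.23910424e+02],
       [-8.82056410e-01,  3.92616584e-01, -2.60439450e-01,
         3.30076578e+01],
       [-2.37360328e-01,  1.07194361e-01,  9.65489225e-01,
        -3.78538391e+02],
       [ 0.00000000e+00,  0.00000000e+00,  0.00000000e+00,
         1.00000000e+00]]))
```

View pics/scene0.png

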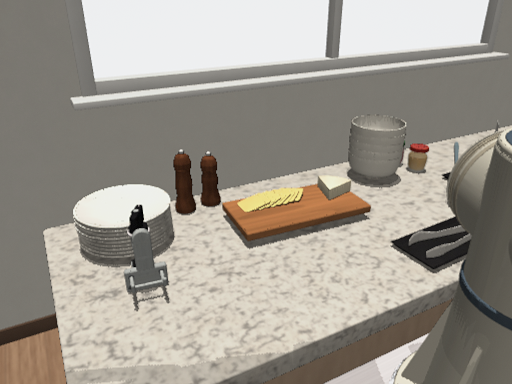

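View pics/top0.png

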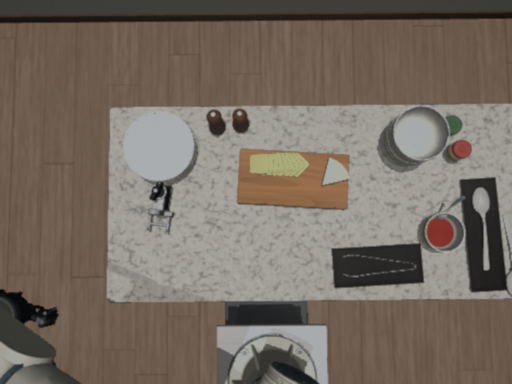

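View pics/wrist0.png

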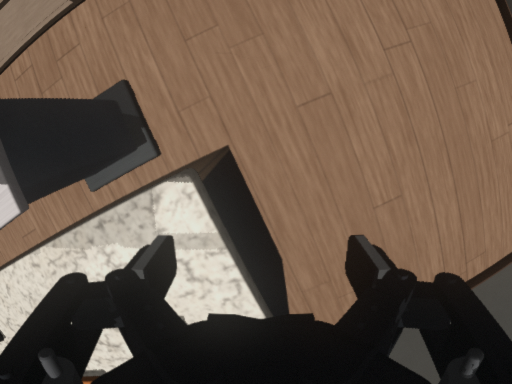

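Run:
```python
from h import *
crop('top0',120,160,80,80,9,'c1'); crop('top0',225,140,140,80,5,'c2'); crop('scene0',100,190,90,110,6,'c3')
```

```text
(no output)
```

View pics/c1.png

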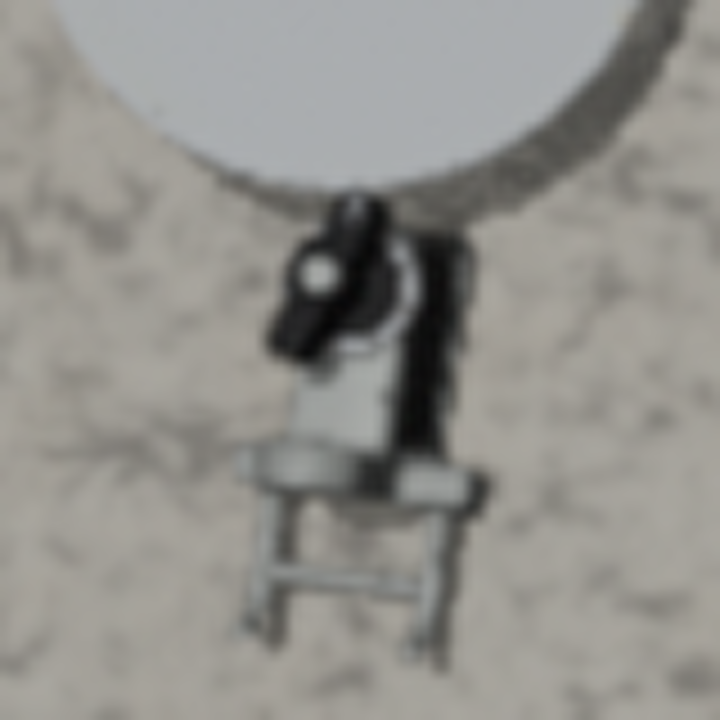

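View pics/c2.png

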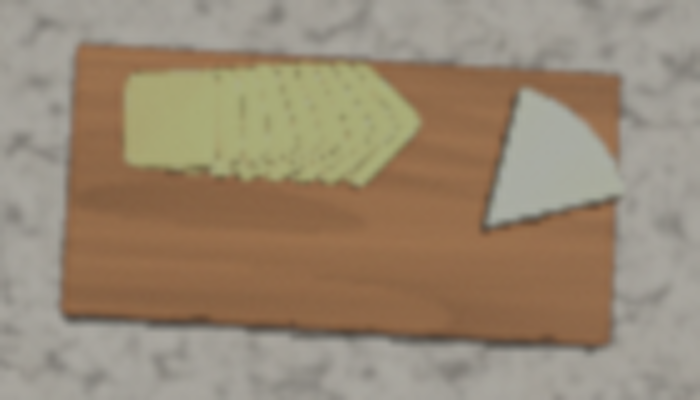

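View pics/c3.png

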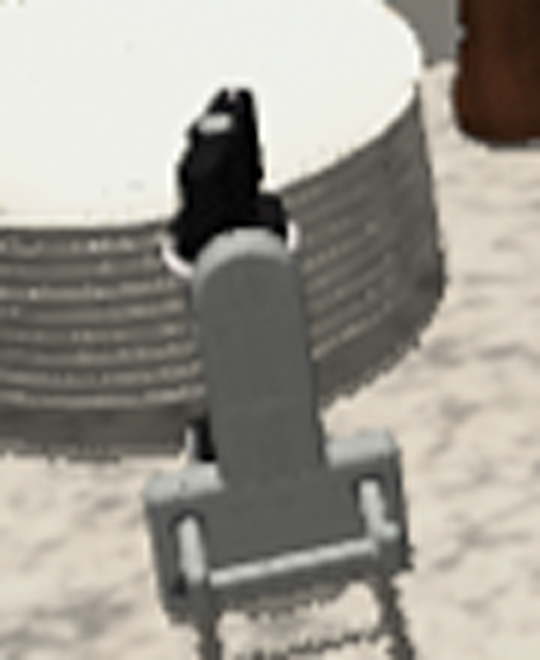

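Run:
```python
from h import *
for u,v in [(79,44),(620,75),(607,347),(63,318)]:
    print(atz('top0',225+u/5,140+v/5,36).round(1))
# clamp
for u,v,z in [(238,465,46),(478,482,46),(318,272,131),(303,465,124),(255,630,52),(425,650,52),(395,450,76),(250,465,110),(357,470,110)]:
    print(u,v,z,atz('top0',120+u/9,160+v/9,z).round(1))
# scene: crop 6x at 100,190
for u,v,z in [(148,490,46),(402,440,46),(240,235,124),(215,122,132)]:
    print('s',u,v,z,atz('scene0',100+u/6,190+v/6,z).round(1))
```

```text
[659.   83.6  36. ]
[ 637.8 -231.    36. ]
[ 479.6 -219.3   36. ]
[499.3  93.9  36. ]
238 465 46 [478.2 354.2  46. ]
478 482 46 [472. 278.  46.]
318 272 131 [531.9 311.7 131. ]
303 465 124 [474.6 317.2 124. ]
255 630 52 [425.9 347.   52. ]
425 650 52 [419.1 293.4  52. ]
395 450 76 [481.  298.7  76. ]
250 465 110 [475.3 336.2 110. ]
357 470 110 [473.5 303.8 110. ]
s 148 490 46 [480.7 358.2  46. ]
s 402 440 46 [469.8 283.4  46. ]
s 240 235 124 [480.9 321.3 124. ]
s 215 122 132 [538.5 313.7 132. ]
```

```bash
cat >> h.py <<'E'
from scipy.spatial.transform import Rotation as Ro
def delta(p,yaw,roll=np.pi,pitch=0,cmd=None):
    s=readout.sense() if cmd is None else cmd
    R0=Ro.from_euler('xyz',s['tcp_rot']); R1=Ro.from_euler('xyz',[roll,pitch,yaw])
    t=R0.inv().apply(np.array(p)-s['eef_pos'])/10
    print('t cm',t.round(3),'rot',(R0.inv()*R1).as_rotvec().round(4),'| now',s['eef_pos'].round(1),s['tcp_rot'].round(4),'j6',s['qpos'][5].round(3),'t',round(s['clock'],2))
E
python3 - <<'E'
from h import *
delta([476,317,360],np.pi-0.079)
E
```

```text
t cm [-30.546 -14.131   4.428] rot [-1.000e-03 -2.000e-04 -3.408e-01] | now [254.7 570.6 404.1] [-3.1406 -0.      2.7218] j6 -0.002 t 0.15
```

Call:
step_arm --deltas '[{"translation": [-30.5, -14.1, 4.4], "rot": [0, 0, -0.341]}, {"translation": [-30.5, -14.1, 4.4], "rot": [0, 0, -0.341]}, {"translation": [-30.5, -14.1, 4.4], "rot": [0, 0, -0.341]}, {"translation": [-30.5, -14.1, 4.4], "rot": [0, 0, -0.341]}, {"translation": [-30.5, -14.1, 4.4], "rot": [0, 0, -0.341]}, {"translation": [-30.5, -14.1, 4.4], "rot": [0, 0, -0.341]}, {"translation": [-30.5, -14.1, 4.4], "rot": [0, 0, -0.341]}, {"translation": [-30.5, -14.1, 4.4], "rot": [0, 0, -0.341]}]' --grip 0

```text
clock: 1.15
eef_pos: [475.4, 318.1, 360.6]
tcp_rot: [3.141, -0.0, 3.063]
contact_force: [-0.4, 0.7, 0.2]
opening: 0.994
```

Run:
```python
from h import *
grab('wrist','w1'); delta([476,317,360],np.pi-0.079)
K,T=load('w1'); print(-T[:3,:3].T@T[:3,3])
crop('w1',100,120,300,264,2.6,'w1c')
```

```text
t cm [-0.089 -0.132  0.074] rot [ 0.0002 -0.0003  0.0008] | now [475.2 318.4 360.7] [ 3.1414e+00 -3.0000e-04  3.0634e+00] j6 -0.905 t 1.2
[408.46000958 323.4366599  329.85471705]
```

View pics/w1.png

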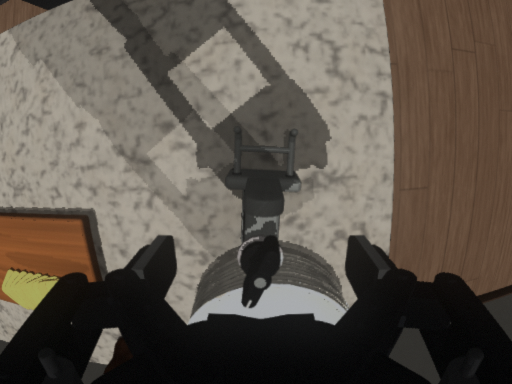

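Run:
```python
from h import *
crop('w1',215,115,100,200,4,'w1c')
im=cv2.imread('pics/w1c.png'); cv2.imwrite('pics/w1c.png',np.clip(im*1.8,0,255).astype('uint8')[:600])
```

```text
(no output)
```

View pics/w1c.png

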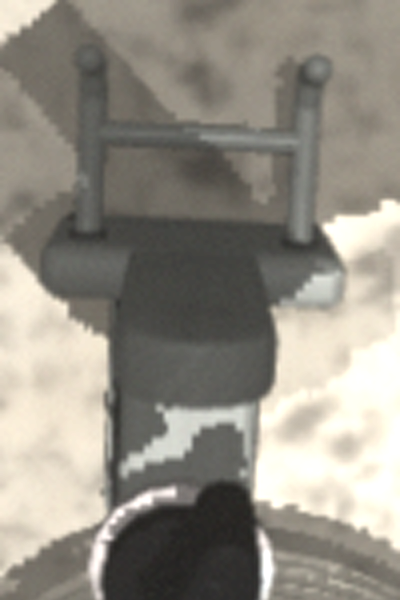

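```bash
cat >> h.py <<'E'
def model(fn,ox,oy,psi,out,crp,s,fish=True,z0=0,knob=119,bar=None,gain=1.8):
    u0,v0,w,h=crp; im=cv2.imread('pics/'+fn+'.png')[v0:v0+h,u0:u0+w]
    im=cv2.resize(im,None,fx=s,fy=s,interpolation=cv2.INTER_CUBIC); im=np.clip(im*gain,0,255).astype('uint8')
    c,si=np.cos(psi),np.sin(psi)
    def P(x,y,z):
        p=proj(fn,[ox+c*x-si*y,oy+si*x+c*y,z0+z],fish); return tuple(np.round((p-[u0,v0])*s).astype(int).tolist())
    def poly(L,col): 
        for a,b in zip(L[:-1],L[1:]):
            A=np.array(a);B=np.array(b); pts=[P(*(A+(B-A)*t)) for t in np.linspace(0,1,8)]
            cv2.polylines(im,[np.array(pts)],False,col,1)
    def box(x0,x1,y0,y1,zz,col):
        poly([(x0,y0,zz),(x1,y0,zz),(x1,y1,zz),(x0,y1,zz),(x0,y0,zz)],col)
    box(-14,0,-38,38,46,(0,255,0)); 
    for x in(-14,0): poly([(x,16*np.cos(t),108+16*np.sin(t)) for t in np.linspace(0,np.pi,13)],(0,0,255))
    for x in (-14,0):
        for y in (-16,16): poly([(x,y,46),(x,y,108)],(0,0,255))
    box(-14,72,-16,16,76,(255,0,0)); box(-14,76,-22,22,12,(255,255,0))
    poly([(50+18*np.cos(t),18*np.sin(t),knob-18) for t in np.linspace(0,6.283,25)],(255,0,255))
    if bar is not None:
        cb,sb=np.cos(bar),np.sin(bar)
        q=[(50+cb*a-sb*b,sb*a+cb*b,knob+13) for a,b in[(29,6.5),(29,-6.5),(-29,-6.5),(-29,6.5),(29,6.5)]]; poly(q,(0,255,255))
    cv2.imwrite('pics/'+out+'.png',im)
E
python3 - <<'E'
from h import *
psi=-0.079; pm=np.array([475.5,317.5]); o=pm+7*np.array([np.cos(psi),np.sin(psi)])
model('w1',o[0],o[1],psi,'m1',(190,110,140,210),4*0.7,bar=-0.5)
model('w1',o[0],o[1],psi,'m1',(200,115,130,140),5,bar=-0.5)
E
```

```text
(no output)
```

View pics/m1.png

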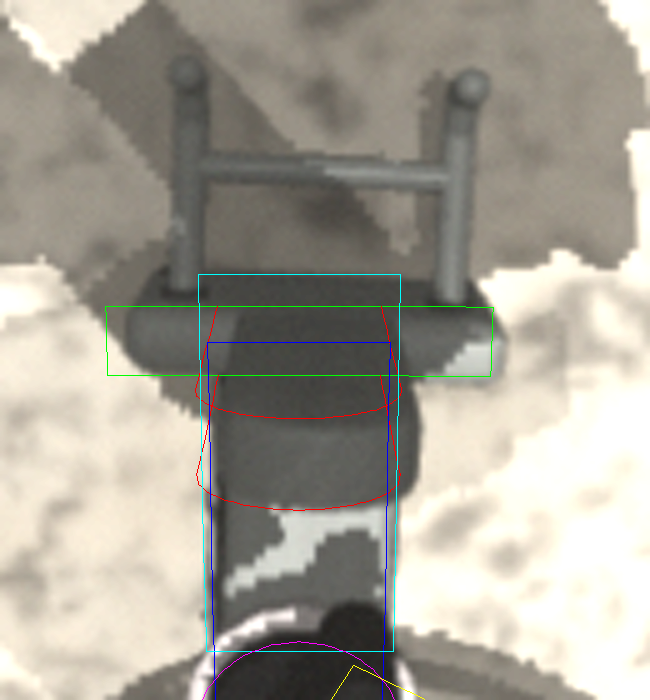

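Run:
```python
from h import *
psi=-0.125; pm=np.array([475.5,320.5]); o=pm+7*np.array([np.cos(psi),np.sin(psi)])
model('w1',o[0],o[1],psi,'m2',(200,115,130,140),5,bar=-0.5)
model('top0',o[0],o[1],psi,'m2t',(120,160,80,80),8,fish=False,bar=-0.5,gain=1)
a=cv2.imread('pics/m2.png')[:640];b=cv2.imread('pics/m2t.png'); cv2.imwrite('pics/m2.png',cv2.resize(np.hstack([a,b]),None,fx=.62,fy=.9))
```

```text
(no output)
```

View pics/m2.png

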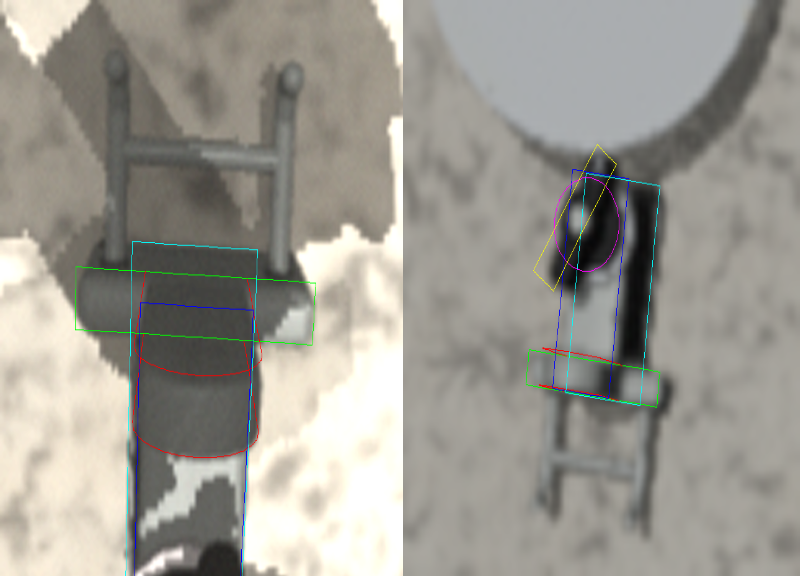

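Run:
```python
from h import *
delta([475.5,320.5,256],np.pi-0.115)
```

```text
t cm [-0.015  0.211 10.474] rot [ 0.0002 -0.0003  0.0368] | now [475.2 318.4 360.7] [ 3.1414e+00 -3.0000e-04  3.0634e+00] j6 -0.905 t 1.2
```

Call:
step_arm --deltas '[{"translation": [0, 0.2, 4.0], "rot": [0, 0, 0.036]}, {"translation": [0, 0.2, 8.0], "rot": [0, 0, 0.036]}, {"translation": [0, 0.2, 10.4], "rot": [0, 0, 0.036]}, {"translation": [0, 0.2, 10.4], "rot": [0, 0, 0.036]}, {"translation": [0, 0.2, 10.4], "rot": [0, 0, 0.036]}]'

```text
clock: 1.82
eef_pos: [475.9, 320.6, 257.7]
tcp_rot: [3.141, 0.001, 3.028]
contact_force: [-0.2, -0.6, -0.1]
opening: 0.999
```

Run:
```python
from h import *
delta([475.5,320.5,256],np.pi-0.115); print(readout.sense()['contact_force'])
grab('scene','s2'); crop('s2',80,120,150,190,3.1,'s2c');grab('wrist','w2')
```

```text
t cm [ 0.04 -0.01  0.17] rot [0.0008 0.0009 0.0013] | now [475.9 320.6 257.7] [3.1408e+00 9.0000e-04 3.0279e+00] j6 -0.867 t 1.82
[-0.2329179  -0.57711326 -0.06757168]
```

View pics/s2c.png

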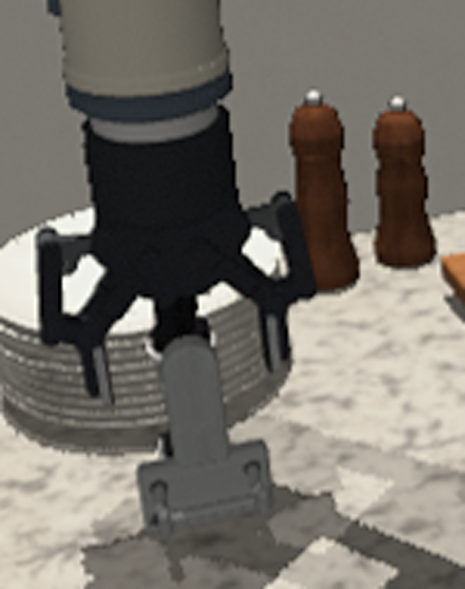

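View pics/w2.png

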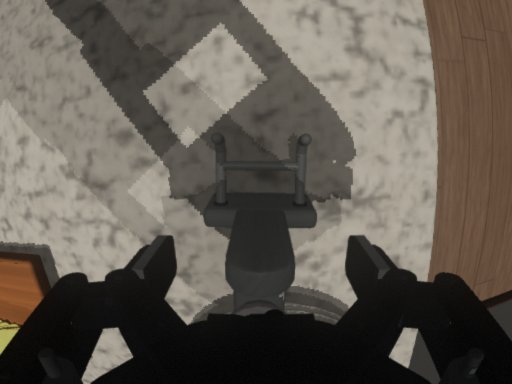

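Call:
step_arm --deltas '[{"translation": [0, 0, 0], "rot": [0, 0, 0]}, {"translation": [0, 0, 0], "rot": [0, 0, 0]}, {"translation": [0, 0, 0], "rot": [0, 0, 0]}, {"translation": [0, 0, 0], "rot": [0, 0, 0]}, {"translation": [0, 0, 0], "rot": [0, 0, 0]}, {"translation": [0, 0, 0], "rot": [0, 0, 0]}]' --grip 255 --squeeze 100

```text
clock: 2.68
eef_pos: [476.1, 319.9, 257.3]
tcp_rot: [3.141, 0.0, 3.027]
contact_force: [-1.8, 1.2, 5.7]
opening: 0.355
```

Run:
```python
from h import *
delta([475.5,320.5,256],np.pi-0.115); s=readout.sense();print(s['contact_force'],s['opening']*85)
```

```text
t cm [0.066 0.053 0.125] rot [ 0.0007  0.0004 -0.0001] | now [476.1 319.9 257.3] [3.1409e+00 4.0000e-04 3.0265e+00] j6 -0.867 t 2.67
[-1.81543664  1.16694888  5.67267017] 30.17525999494597
```

Run:
```python
from h import *
delta([476,320,307],3.0265)
delta([400,320,307],3.0265)
delta([376,-57,307],np.pi-0.063)
```

```text
t cm [ 0.008  0.013 -4.975] rot [0.0007 0.0004 0.    ] | now [476.1 319.9 257.3] [3.1409e+00 4.0000e-04 3.0265e+00] j6 -0.867 t 2.67
t cm [ 7.558 -0.86  -4.978] rot [0.0007 0.0004 0.    ] | now [476.1 319.9 257.3] [3.1409e+00 4.0000e-04 3.0265e+00] j6 -0.867 t 2.67
t cm [  5.613 -38.586  -5.005] rot [ 0.0007  0.0004 -0.0521] | now [476.1 319.9 257.3] [3.1409e+00 4.0000e-04 3.0265e+00] j6 -0.867 t 2.67
```

Call:
step_arm --deltas '[{"translation": [0, 0, -1.5], "rot": [0, 0, 0]}, {"translation": [0, 0, -5], "rot": [0, 0, 0]}, {"translation": [4, 0, -5], "rot": [0, 0, 0]}, {"translation": [9, 0, -5], "rot": [0, 0, 0]}, {"translation": [9.5, -4, -5], "rot": [0, 0, 0]}, {"translation": [9, -9.5, -5], "rot": [0, 0, -0.02]}, {"translation": [8.3, -15, -5], "rot": [0, 0, -0.03]}, {"translation": [7.8, -21, -5], "rot": [0, 0, -0.05]}]'

```text
clock: 3.68
eef_pos: [373.9, 118.5, 307.0]
tcp_rot: [-3.141, 0.0, 3.079]
contact_force: [2.1, -1.3, -8.6]
opening: 0.35
```

Run:
```python
from h import *
delta([376,-57,307],np.pi-0.063); s=readout.sense();print(s['contact_force'],s['wrist_torque'],s['opening']*85)
```

```text
t cm [-1.3150e+00 -1.7501e+01  4.0000e-03] rot [-0.0002  0.0002 -0.    ] | now [373.9 118.5 307. ] [-3.1414e+00  2.0000e-04  3.0786e+00] j6 -1.204 t 3.67
[ 2.09315626 -1.30306193 -8.6309011 ] [-0.10066637 -0.03423347  0.01191227] 29.710891249257607
```

Call:
step_arm --deltas '[{"translation": [-0.5, -6, 0], "rot": [0, 0, 0]}, {"translation": [-0.9, -12, 0], "rot": [0, 0, 0]}, {"translation": [-1.2, -17.3, 0], "rot": [0, 0, 0]}, {"translation": [-1.2, -17.3, 0], "rot": [0, 0, 0]}, {"translation": [-1.2, -17.3, 0], "rot": [0, 0, 0]}]'

```text
clock: 4.3
eef_pos: [374.7, -53.6, 306.7]
tcp_rot: [3.141, -0.001, 3.075]
contact_force: [-0.1, 0.1, -7.9]
opening: 0.355
```

Run:
```python
from h import *
grab('wrist','w3');grab('scene','s3');grab('top','t3');delta([376,-57,307],np.pi-0.063)
crop('s3',180,150,220,170,3.5,'s3c');crop('t3',220,130,140,110,5.5,'t3c')
```

```text
t cm [-0.123 -0.447 -0.032] rot [ 0.0002 -0.0005  0.    ] | now [375.1 -52.5 306.7] [ 3.1414e+00 -5.0000e-04  3.0786e+00] j6 -1.651 t 4.45
```

View pics/w3.png

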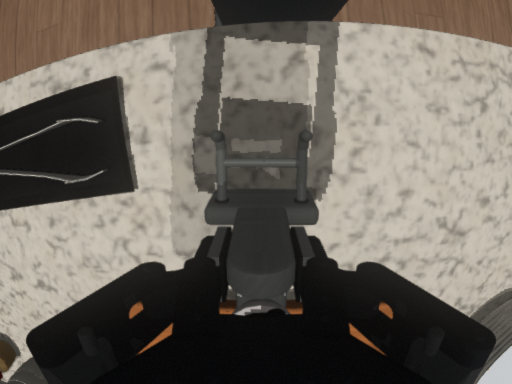

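View pics/s3c.png

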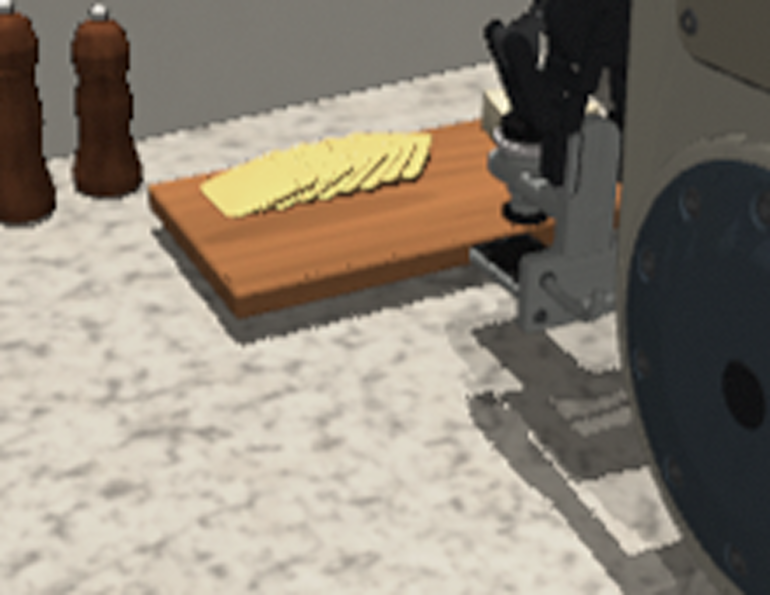

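View pics/t3c.png

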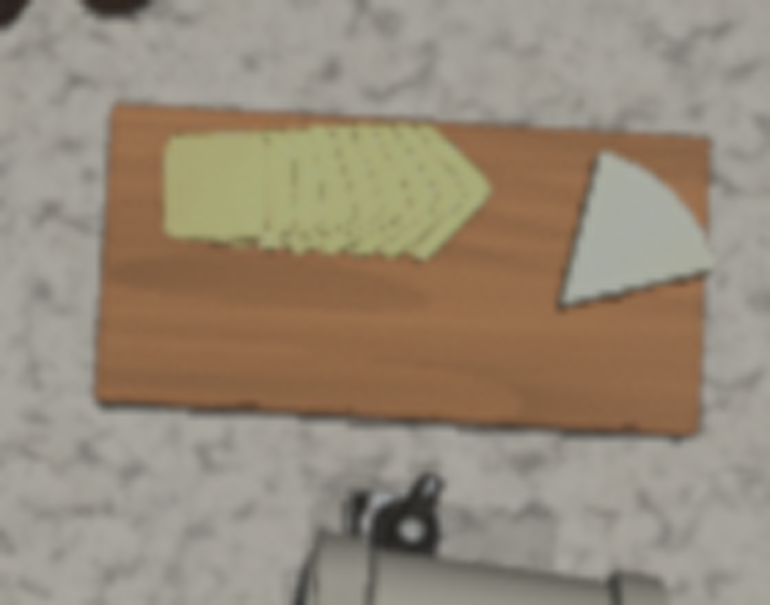

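Run:
```python
from h import *
f=lambda u,v,z:atz('t3',220+u/5.5,130+v/5.5,z)
a=f(97,403,36);b=f(697,437,36);c=f(113,102,36);d=f(710,137,36);print(a,b,c,d,(a+b)/2)
for p,q in((a,b),(c,d)): e=p-q; print(np.linalg.norm(e),np.arctan2(-e[0],e[1]))
e=(c+d-a-b)/2; print(np.linalg.norm(e),np.arctan2(e[1],e[0]))
print('knob',f(411,528,131+49.5))
g=lambda u,v,z:atz('s3',180+u/3.5,150+v/3.5,z)
print('s front-left corner',g(235,290,36),'FL bottom',g(238,312,16), 'BL',g(150,187,36))
print('jaw tip left',g(470,252,61.), 'spine low', g(522,328,49))
K,T=load('w3')
print(atz('w3',222,306,36,True),atz('w3',302,306,36,True))
```

```text
[500.28415831  93.80862887  36.        ] [ 479.46607592 -220.21739916   36.        ] [659.78589384  84.31015591  36.        ] [ 638.05579619 -231.27575934   36.        ] [489.87511711 -63.20438514  36.        ]
314.7153298416922 -0.06619726657625045
316.3331583130521 -0.06874784876222315
159.37750597362626 -0.06453579939857546
knob [431.83710653 -57.58072134 180.5       ]
s front-left corner [511.16437319  97.24067055  36.        ] FL bottom [516.62904629  92.68237187  16.        ] BL [658.62091826  88.23078192  36.        ]
jaw tip left [447.41088785 -28.17913364  61.        ] spine low [380.00051433 -17.65299334  49.        ]
[486.27546223 -98.99724134  36.        ] [491.64923476 -19.72370972  36.        ]
```

Run:
```python
from h import *
delta([374,-56.5,258.5],np.pi-0.066)
```

```text
t cm [ 0.078 -0.41   4.818] rot [ 0.0002 -0.0005  0.003 ] | now [375.1 -52.5 306.7] [ 3.1414e+00 -5.0000e-04  3.0786e+00] j6 -1.651 t 4.45
```

Call:
step_arm --deltas '[{"translation": [0, -0.3, 3], "rot": [0, 0, 0.003]}, {"translation": [0, -0.35, 4.4], "rot": [0, 0, 0.003]}, {"translation": [0, -0.35, 4.8], "rot": [0, 0, 0.003]}, {"translation": [0, -0.35, 4.8], "rot": [0, 0, 0.003]}, {"translation": [0, -0.35, 4.8], "rot": [0, 0, 0.003]}]'

```text
clock: 5.08
eef_pos: [374.5, -55.9, 259.0]
tcp_rot: [3.141, -0.002, 3.076]
contact_force: [-2.4, 0.8, -4.1]
opening: 0.354
```

Run:
```python
from h import *
s=readout.sense();print(s['contact_force'],s['wrist_torque'])
grab('scene','s4');delta([482.5,-63.5,258.5],np.pi-0.066)
crop('s4',270,170,110,90,7,'s4c')
```

```text
[-2.43014424  0.81030396 -4.14513201] [0.2367944  0.46176133 0.02254499]
t cm [-10.79   -0.04    0.049] rot [ 0.0002 -0.0005  0.0001] | now [374.9 -56.  259. ] [ 3.1414e+00 -5.0000e-04  3.0757e+00] j6 -1.657 t 5.12
```

View pics/s4c.png

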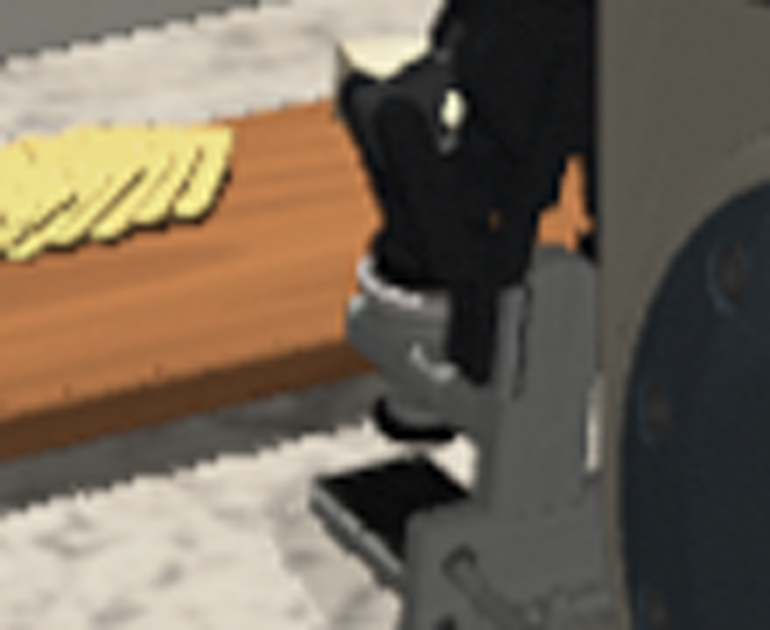

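Call:
step_arm --deltas '[{"translation": [0, 0, 0.15], "rot": [0, 0, 0]}, {"translation": [0, 0, 0.15], "rot": [0, 0, 0]}, {"translation": [-1.0, 0, 0.15], "rot": [0, 0, 0]}, {"translation": [-2.2, 0, 0.15], "rot": [0, 0, 0]}, {"translation": [-2.2, 0, 0.15], "rot": [0, 0, 0]}]'

```text
clock: 5.75
eef_pos: [396.9, -58.0, 257.6]
tcp_rot: [-3.141, 0.0, 3.075]
contact_force: [2.0, -0.4, -7.4]
opening: 0.353
```

Run:
```python
from h import *
s=readout.sense();print(s['contact_force'],s['wrist_torque'])
grab('scene','s5');delta([482.5,-63.5,258.5],np.pi-0.066)
crop('s5',270,170,110,90,7,'s5c')
```

```text
[ 2.02333958 -0.4316907  -7.35359052] [-0.0245304   0.00265416 -0.00294519]
t cm [-8.522  0.034 -0.078] rot [-0.0002  0.0018 -0.001 ] | now [397.5 -58.1 257.6] [-3.1414e+00  1.8000e-03  3.0746e+00] j6 -1.653 t 5.8
```

View pics/s5c.png

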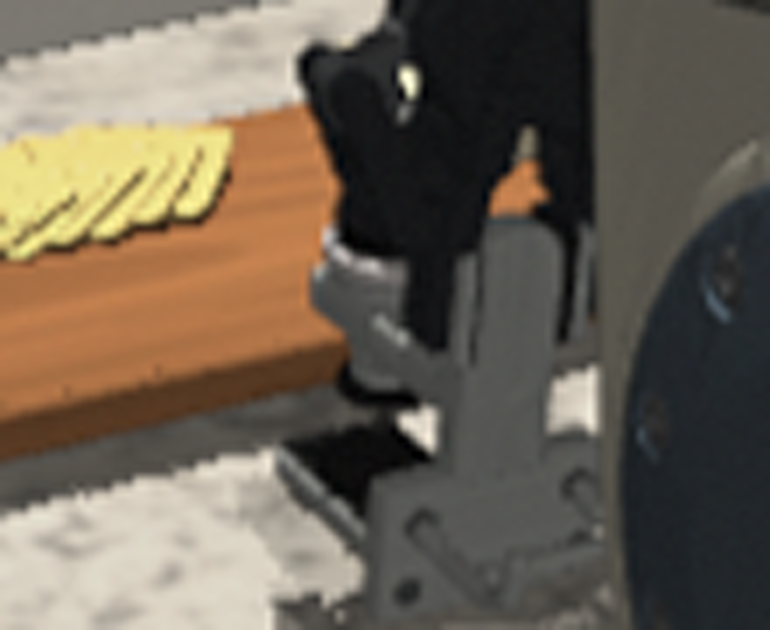

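Call:
step_arm --deltas '[{"translation": [-1.0, 0, 0], "rot": [0, 0, 0]}, {"translation": [-2.0, 0, 0], "rot": [0, 0, 0]}, {"translation": [-3.0, 0, 0], "rot": [0, 0, 0]}, {"translation": [-3.0, 0, 0], "rot": [0, 0, 0]}]'

```text
clock: 6.3
eef_pos: [428.0, -60.6, 257.2]
tcp_rot: [-3.142, 0.001, 3.074]
contact_force: [-0.2, 0.1, -7.4]
opening: 0.35
```

Run:
```python
from h import *
s=readout.sense();print(s['contact_force'],s['wrist_torque'])
grab('scene','s6');delta([482.5,-63.5,258.5],np.pi-0.066)
crop('s6',250,160,110,90,7,'s6c')
```

```text
[-0.21099836  0.12486983 -7.35571823] [ 0.00674847  0.17154814 -0.00677943]
t cm [-5.541  0.072 -0.153] rot [ 0.     -0.0004 -0.0017] | now [427.2 -60.5 257. ] [ 3.1416e+00 -4.0000e-04  3.0739e+00] j6 -1.647 t 6.35
```

View pics/s6c.png

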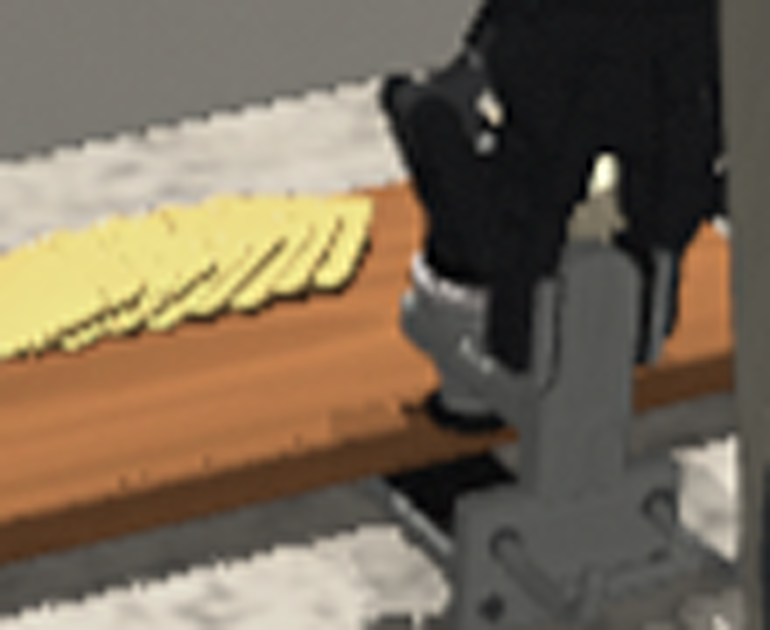

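Call:
step_arm --deltas '[{"translation": [-1.2, 0, 0], "rot": [0, 0, 0]}, {"translation": [-2.4, 0, 0], "rot": [0, 0, 0]}, {"translation": [-3.6, 0, 0], "rot": [0, 0, 0]}, {"translation": [-4.6, 0, 0], "rot": [0, 0, 0]}, {"translation": [-4.6, 0, 0], "rot": [0, 0, 0]}]'

```text
clock: 6.98
eef_pos: [473.6, -63.6, 257.2]
tcp_rot: [-3.142, 0.001, 3.074]
contact_force: [-0.2, 0.2, -7.9]
opening: 0.353
```

Run:
```python
from h import *
s=readout.sense();print(s['contact_force'],s['wrist_torque'])
delta([482.5,-63.5,258.5],np.pi-0.066)
```

```text
[-0.23990952  0.21750121 -7.94915176] [ 0.01452069  0.23028042 -0.04275523]
t cm [-0.886  0.075 -0.131] rot [-0.      0.0007 -0.0018] | now [473.6 -63.6 257.2] [-3.1416e+00  7.0000e-04  3.0738e+00] j6 -1.64 t 6.97
```

Now push in small steps until the spine meets the edge.

Call:
step_arm --deltas '[{"translation": [-0.3, 0, 0], "rot": [0, 0, 0]}, {"translation": [-0.6, 0, 0], "rot": [0, 0, 0]}, {"translation": [-0.8, 0, 0], "rot": [0, 0, 0]}, {"translation": [-0.8, 0, 0], "rot": [0, 0, 0]}]'

```text
clock: 7.48
eef_pos: [480.8, -64.1, 257.2]
tcp_rot: [-3.142, 0.0, 3.074]
contact_force: [-0.2, 0.3, -8.2]
opening: 0.354
```

Run:
```python
from h import *
s=readout.sense();print(s['contact_force'],s['wrist_torque'])
delta([482.5,-63.5,258.5],np.pi-0.066)
```

```text
[-0.22708017  0.31363554 -8.16568667] [-0.00684765  0.16932249  0.00617936]
t cm [-0.163  0.073 -0.127] rot [-0.      0.0002 -0.0017] | now [480.8 -64.1 257.2] [-3.1416e+00  2.0000e-04  3.0738e+00] j6 -1.639 t 7.47
```

Call:
step_arm --deltas '[{"translation": [-0.15, 0, 0], "rot": [0, 0, 0]}, {"translation": [-0.3, 0, 0], "rot": [0, 0, 0]}, {"translation": [-0.4, 0, 0], "rot": [0, 0, 0]}, {"translation": [-0.4, 0, 0], "rot": [0, 0, 0]}]'

```text
clock: 7.98
eef_pos: [484.8, -64.4, 257.2]
tcp_rot: [-3.142, 0.0, 3.074]
contact_force: [0.1, 0.8, -8.8]
opening: 0.354
```

Run:
```python
from h import *
s=readout.sense();print(s['contact_force'],s['wrist_torque'])
delta([482.5,-63.5,258.5],np.pi-0.066)
```

```text
[ 0.05855831  0.7666818  -8.78912584] [-0.02168603  0.15072488 -0.01194812]
t cm [ 0.231  0.072 -0.131] rot [-0.      0.     -0.0018] | now [484.8 -64.4 257.2] [-3.1416  0.      3.0738] j6 -1.638 t 7.97
```

Call:
step_arm --deltas '[{"translation": [-0.15, 0, 0], "rot": [0, 0, 0]}, {"translation": [-0.3, 0, 0], "rot": [0, 0, 0]}, {"translation": [-0.4, 0, 0], "rot": [0, 0, 0]}, {"translation": [-0.4, 0, 0], "rot": [0, 0, 0]}]'

```text
clock: 8.48
eef_pos: [488.4, -64.6, 257.1]
tcp_rot: [3.142, -0.001, 3.074]
contact_force: [-2.1, -0.3, -6.7]
opening: 0.354
```

Run:
```python
from h import *
s=readout.sense();print(s['contact_force'],s['wrist_torque'])
delta([482.5,-63.5,258.5],np.pi-0.066)
grab('scene','s7');crop('s7',230,140,110,90,7,'s7c')
```

```text
[-2.06382237 -0.33920121 -6.7282441 ] [-0.02014113  0.59209662 -0.08854968]
t cm [ 0.6    0.073 -0.142] rot [ 0.     -0.0009 -0.0018] | now [488.4 -64.6 257.1] [ 3.1415e+00 -9.0000e-04  3.0738e+00] j6 -1.638 t 8.47
```

View pics/s7c.png

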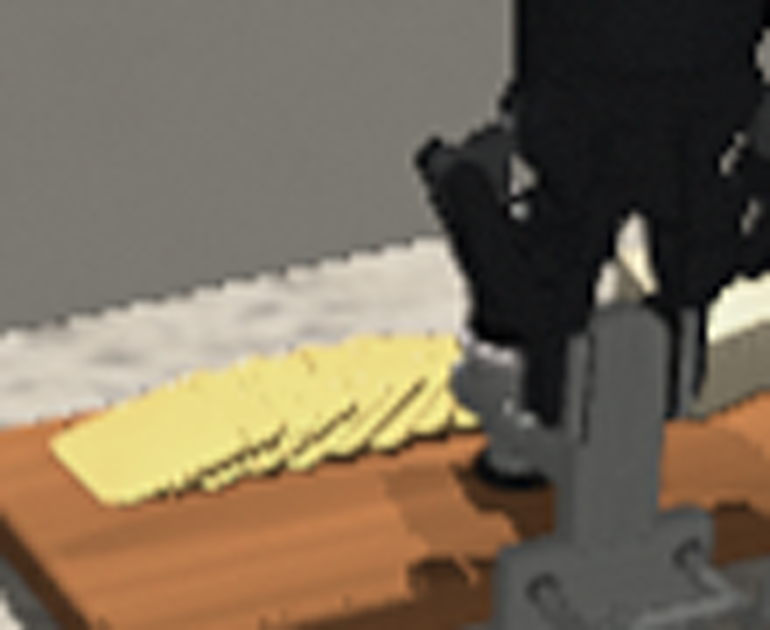

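Call:
step_arm --deltas '[{"translation": [-0.1, 0, 0], "rot": [0, 0, 0]}, {"translation": [-0.2, 0, 0], "rot": [0, 0, 0]}, {"translation": [-0.2, 0, 0], "rot": [0, 0, 0]}, {"translation": [-0.2, 0, 0], "rot": [0, 0, 0]}]'

```text
clock: 9.02
eef_pos: [489.3, -64.7, 257.0]
tcp_rot: [3.141, -0.004, 3.074]
contact_force: [-9.3, -0.2, 0.5]
opening: 0.354
```

Run:
```python
from h import *
s=readout.sense();print(s['contact_force'],s['wrist_torque'])
delta([482.5,-63.5,258.5],np.pi-0.066)
```

```text
[-9.30668692 -0.17672096  0.54478139] [-0.05098896  1.72243011 -0.14124179]
t cm [ 0.69   0.07  -0.147] rot [ 0.0001 -0.0041 -0.0019] | now [489.3 -64.7 257. ] [ 3.1414 -0.0041  3.0737] j6 -1.637 t 9.03
```

Call:
step_arm --deltas '[{"translation": [0, 0, 0], "rot": [0, 0, 0]}, {"translation": [0, 0, 0], "rot": [0, 0, 0]}, {"translation": [0, 0, 0], "rot": [0, 0, 0]}, {"translation": [0, 0, -1], "rot": [0, 0, 0]}, {"translation": [0, 0, -5], "rot": [0, 0, 0]}, {"translation": [0, 0, -10], "rot": [0, 0, 0]}, {"translation": [0, 0, -10], "rot": [0, 0, 0]}]' --grip 0

```text
clock: 9.9
eef_pos: [492.1, -65.0, 361.5]
tcp_rot: [-3.141, 0.008, 3.074]
contact_force: [-0.8, -0.5, -0.9]
opening: 1.0
```

Run:
```python
from h import *
s=readout.sense();print(s['contact_force'],s['opening'])
delta([482.5,-63.5,258.5],np.pi-0.066)
grab('wrist','w8');grab('scene','s8');grab('top','t8')
crop('w8',170,110,190,150,4.2,'w8c');crop('s8',230,140,140,110,5.4,'s8c')
```

```text
[-0.78435684 -0.53159645 -0.87614309] 0.999684284080193
t cm [ 1.05   0.087 10.289] rot [-0.0005  0.0079 -0.0018] | now [492.1 -65.  361.5] [-3.1411  0.0079  3.0738] j6 -1.637 t 9.9
```

View pics/w8.png

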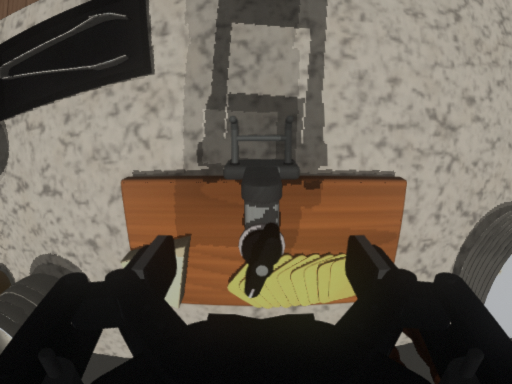

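View pics/w8c.png

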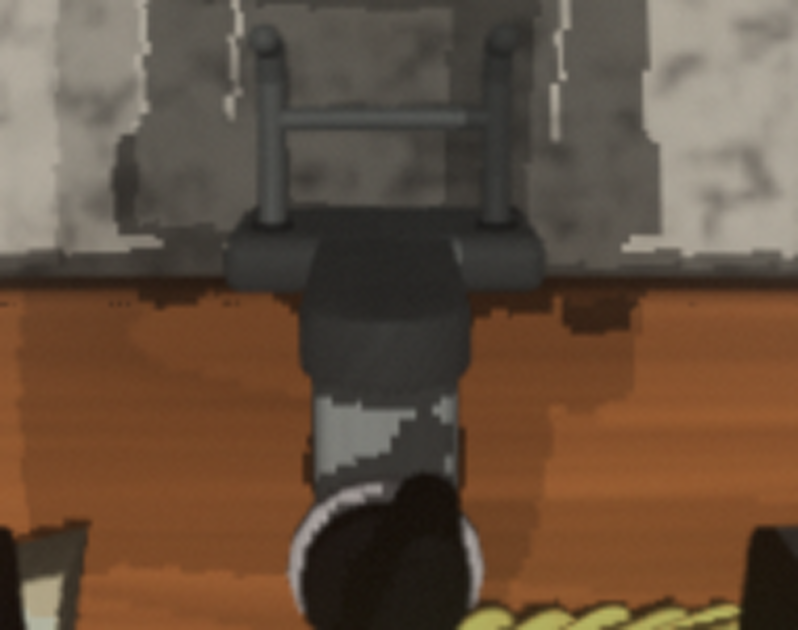

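View pics/s8c.png

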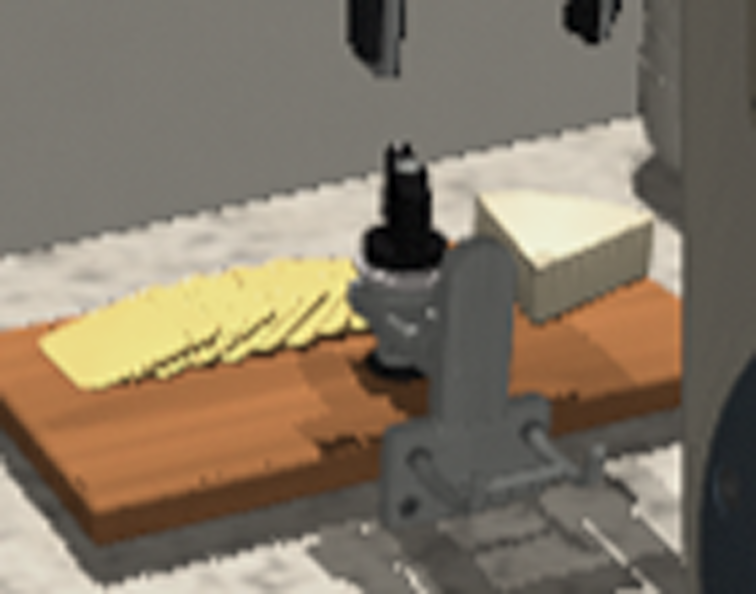

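Run:
```python
from h import *
for u in (150,200,320,380): print(atz('w8',u,179,36,True).round(1))
psi=-0.068; e=np.array([np.cos(psi),np.sin(psi)]); pm=np.array([489.3,-64.7]); o=pm+7*e
print(o, o+50*e)
model('w8',o[0],o[1],psi,'m8',(190,130,150,180),4.3,bar=-0.5,gain=1.5)
im=cv2.imread('pics/m8.png');print(im.shape);cv2.imwrite('pics/m8.png',im[150:750])
print(proj('w8',[*(o+50*e),132],True))
```

```text
[ 484.6 -182.4   36. ]
[ 488.8 -127.2   36. ]
[497.1  -4.   36. ]
[500.9  62.9  36. ]
[496.28382224 -65.17563325] [546.16826677 -68.57301359]
(774, 645, 3)
[260.52264077 274.58843356]
```

View pics/m8.png

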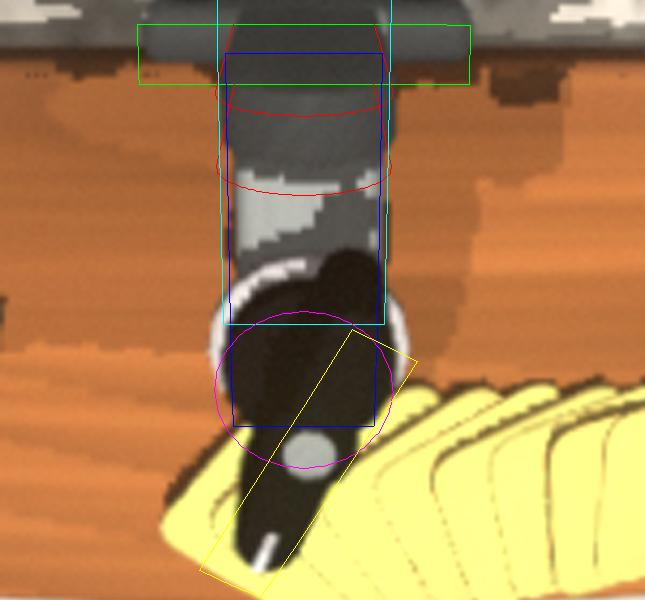

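Run:
```python
from h import *
s=readout.sense();print(s['qvel'].round(3));delta([540,-66,330],np.pi-0.066)
psi=-0.068; e=np.array([np.cos(psi),np.sin(psi)]); o=np.array([492,-65.5])
model('w8',o[0],o[1],psi,'m8',(190,130,150,180),4.3,bar=-0.62,gain=1.5)
im=cv2.imread('pics/m8.png');cv2.imwrite('pics/m8.png',im[150:750])
```

```text
[ 0.001  0.021  0.013  0.    -0.002 -0.002]
t cm [-4.966  0.211  2.692] rot [ 0.     -0.0003 -0.0018] | now [490.3 -64.7 356.9] [ 3.1416e+00 -3.0000e-04  3.0738e+00] j6 -1.637 t 10.05
```

View pics/m8.png

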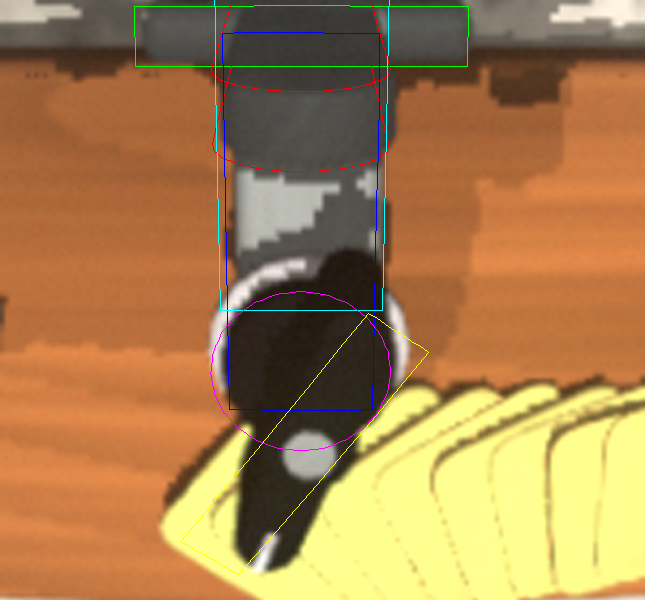

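Call:
step_arm --deltas '[{"translation": [-5.1, 0.0, 0], "rot": [0, 0, 0]}, {"translation": [-5.1, 0, 0], "rot": [0, 0, 0]}, {"translation": [-5.1, 0, 0], "rot": [0, 0, 0]}, {"translation": [-5.1, 0, 0], "rot": [0, 0, 0]}, {"translation": [-5.1, 0, 0], "rot": [0, 0, 0]}, {"translation": [-5.1, 0, 0], "rot": [0, 0, 0]}]' --grip 130

```text
clock: 10.8
eef_pos: [541.3, -68.2, 357.3]
tcp_rot: [-3.142, 0.0, 3.074]
contact_force: [0.6, 0.2, -0.3]
opening: 0.493
```

Run:
```python
from h import *
s=readout.sense();print(s['qvel'].round(3),s['opening']*85,s['wrist_torque']);delta([540,-66,330],np.pi-0.066)
grab('wrist','w9')
for ox in (492,496):
  psi=-0.068; e=np.array([np.cos(psi),np.sin(psi)]); o=np.array([ox,-65.5])
  model('w9',o[0],o[1],psi,'m9_%d'%ox,(190,80,150,160),4,bar=-0.5,gain=1.5)
a=np.hstack([cv2.imread('pics/m9_%d.png'%x) for x in(492,496)]);cv2.imwrite('pics/m9.png',cv2.resize(a,(800,427)))
```

```text
[-0.001  0.001 -0.004  0.001  0.     0.001] 41.872590461822845 [ 0.01950997 -0.00080415  0.01344438]
t cm [0.142 0.215 2.731] rot [-0.      0.0001 -0.0018] | now [541.3 -68.2 357.3] [-3.1416e+00  1.0000e-04  3.0738e+00] j6 -1.631 t 10.8
```

View pics/m9.png

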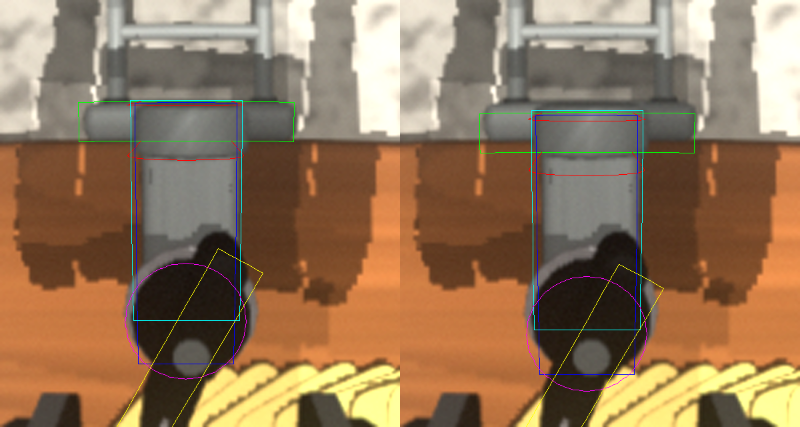

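View pics/w9.png

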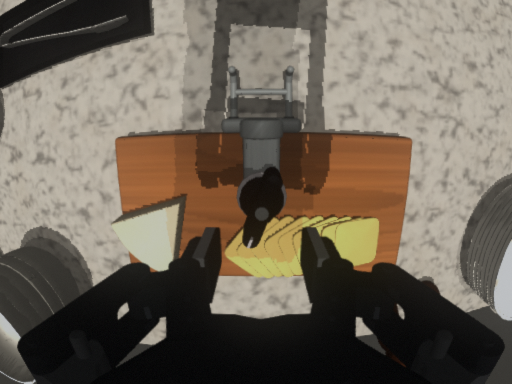

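Run:
```python
from h import *
im=cv2.imread('pics/w9.png')[155:260,215:315]; im=np.clip(im*2.2,0,255).astype('uint8'); cv2.imwrite('pics/c9.png',cv2.resize(im,None,fx=5.5,fy=5.5,interpolation=cv2.INTER_CUBIC))
```

```text
(no output)
```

View pics/c9.png

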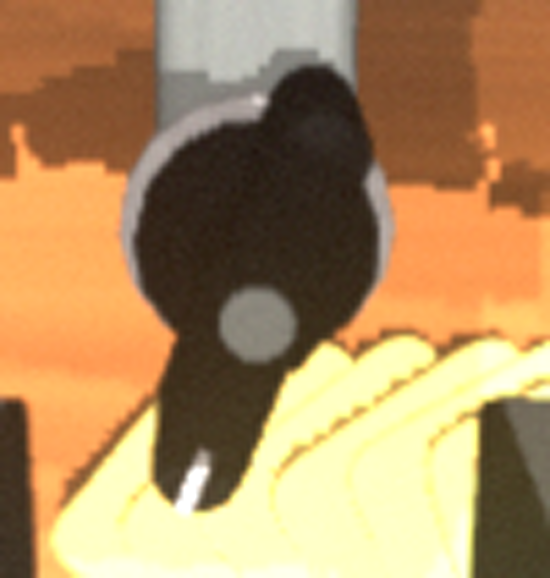

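Run:
```python
from h import *
f=lambda u,v,z:atz('w9',215+u/5.5,155+v/5.5,z,True)
for z in(128,132):
  d=f(258,323,z);a=f(205,455,z);b=f(187,510,z);t=f(325,120,z)
  print(z,d,a,b,t)
  for p,q in((a,d),(b,a),(b,d),(d,t),(b,t)): e=p-q; print(np.arctan2(e[1],e[0]).round(3),np.linalg.norm(e).round(1))
```

```text
128 [543.51110483 -67.25265133 128.        ] [561.55083599 -75.46266263 128.        ] [569.48682251 -78.50031494 128.        ] [517.49005828 -57.19550806 128.        ]
-0.427 19.8
-0.366 8.5
-0.409 28.3
-0.369 27.9
-0.389 56.2
132 [542.1155225  -67.17890381 132.        ] [559.79171627 -75.22346663 132.        ] [567.56777648 -78.19990405 132.        ] [516.61885312 -57.3244325  132.        ]
-0.427 19.4
-0.366 8.3
-0.409 27.7
-0.369 27.3
-0.389 55.1
```

Call:
step_arm --deltas '[{"translation": [-0.07, 0.05, 2], "rot": [0, 0, 0.16]}, {"translation": [-0.07, 0.05, 4], "rot": [0, 0, 0.322]}, {"translation": [-0.07, 0.05, 6.5], "rot": [0, 0, 0.322]}, {"translation": [-0.07, 0.05, 8.1], "rot": [0, 0, 0.322]}, {"translation": [-0.07, 0.05, 8.1], "rot": [0, 0, 0.322]}, {"translation": [-0.07, 0.05, 8.1], "rot": [0, 0, 0.322]}]'

```text
clock: 11.6
eef_pos: [542.7, -67.9, 276.9]
tcp_rot: [3.141, 0.001, 2.752]
contact_force: [-0.4, -0.6, -0.3]
opening: 0.49
```

Run:
```python
from h import *
s=readout.sense();print(s['qvel'].round(3),s['contact_force'],s['wrist_torque']);delta([542,-67.5,276],2.75)
grab('wrist','w10');grab('scene','s10');crop('w10',150,100,230,180,3.4,'w10c');crop('s10',230,100,140,110,5.4,'s10c')
```

```text
[-0.001 -0.007 -0.003  0.001 -0.001  0.001] [-0.41130132 -0.59812479 -0.29613136] [ 0.00698212 -0.0421382  -0.00025703]
t cm [0.075 0.007 0.087] rot [0.0003 0.0009 0.0018] | now [542.7 -67.9 276.9] [3.1413e+00 9.0000e-04 2.7518e+00] j6 -1.308 t 11.6
```

View pics/w10c.png

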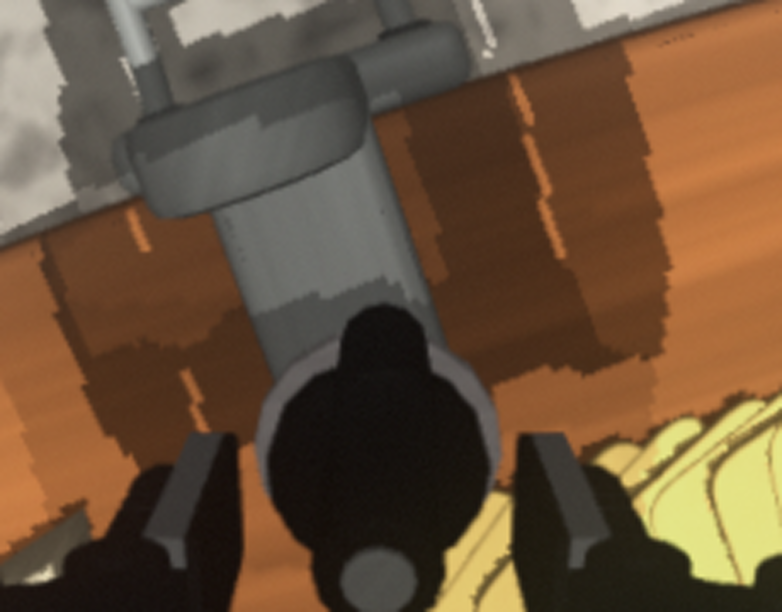

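View pics/s10c.png

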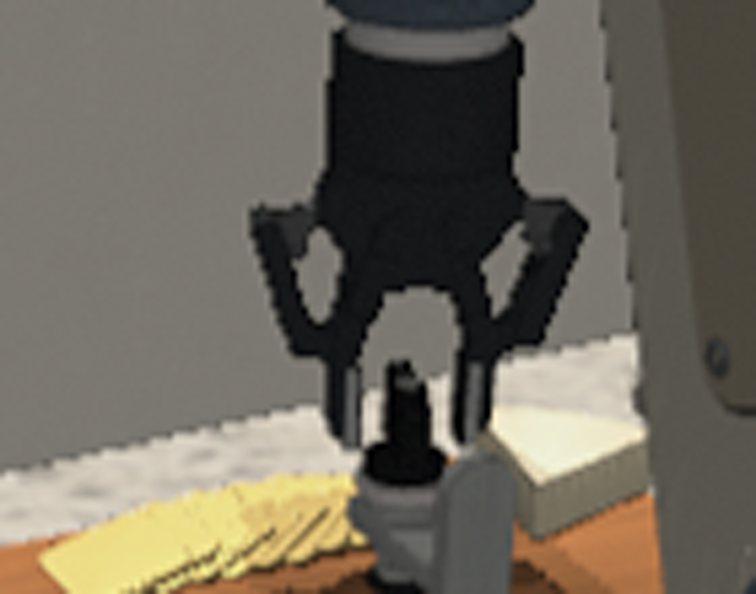

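Call:
step_arm --deltas '[{"translation": [0, 0, 0], "rot": [0, 0, 0]}, {"translation": [0, 0, 0], "rot": [0, 0, 0]}, {"translation": [0, 0, 0], "rot": [0, 0, 0]}, {"translation": [0, 0, 0], "rot": [0, 0, 0]}]' --grip 255 --squeeze 30

```text
clock: 12.2
eef_pos: [542.5, -67.7, 276.7]
tcp_rot: [3.141, 0.001, 2.752]
contact_force: [-0.8, 1.2, 5.8]
opening: 0.148
```

Run:
```python
from h import *
s=readout.sense();print(s['opening']*85,s['contact_force'],s['wrist_torque']);delta([542,-67.5,276],2.75)
```

```text
12.558742611290027 [-0.79223648  1.21392085  5.80567664] [ 0.26231862  0.15868426 -0.02588837]
t cm [0.057 0.001 0.065] rot [0.0004 0.0007 0.0017] | now [542.5 -67.7 276.7] [3.1412e+00 7.0000e-04 2.7517e+00] j6 -1.308 t 12.2
```

Call:
step_arm --deltas '[{"translation": [0, 0, 0.03], "rot": [0, 0, 0.12]}, {"translation": [0, 0, 0.06], "rot": [0, 0, 0.27]}, {"translation": [0, 0, 0.1], "rot": [0, 0, 0.42]}, {"translation": [0, 0, 0.14], "rot": [0, 0, 0.57]}, {"translation": [0, 0, 0.18], "rot": [0, 0, 0.72]}, {"translation": [0, 0, 0.21], "rot": [0, 0, 0.87]}, {"translation": [0, 0, 0.23], "rot": [0, 0, 1.0]}, {"translation": [0, 0, 0.25], "rot": [0, 0, 1.1]}]'

```text
clock: 13.2
eef_pos: [542.7, -67.6, 274.5]
tcp_rot: [3.14, -0.0, 1.648]
contact_force: [-1.1, 3.2, 10.4]
opening: 0.145
```

Run:
```python
from h import *
s=readout.sense();print(s['opening']*85,s['contact_force'],s['wrist_torque']);delta([542,-67.5,276],2.75)
grab('scene','s11');grab('wrist','w11');crop('s11',230,140,140,110,5.4,'s11c')
```

```text
12.335374322294562 [-1.10610286  3.16196536 10.39762603] [0.50792113 0.24820568 0.0952328 ]
t cm [ 0.015 -0.074 -0.155] rot [ 1.4000e-03  6.0000e-04 -1.1019e+00] | now [542.7 -67.6 274.5] [ 3.1402e+00 -2.0000e-04  1.6481e+00] j6 -0.205 t 13.2
```

View pics/s11c.png

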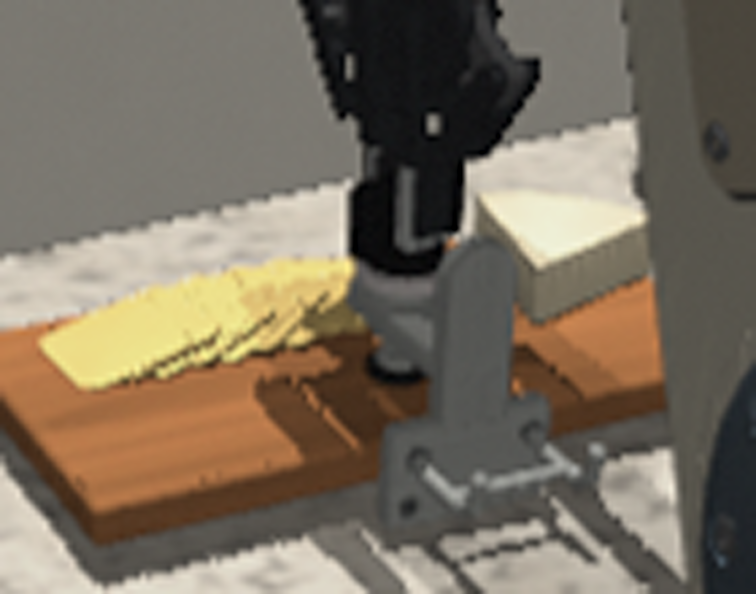

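View pics/w11.png

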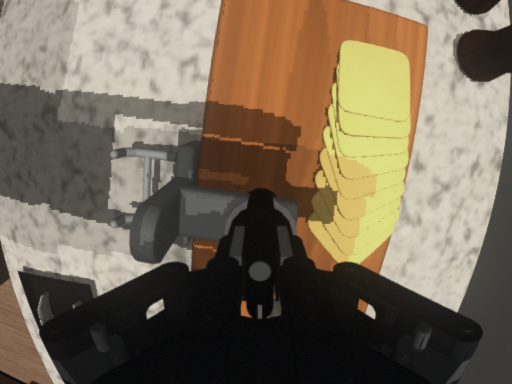

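Call:
step_arm --deltas '[{"translation": [0, 0, 0], "rot": [0, 0, 0.1]}, {"translation": [0, 0, 0], "rot": [0, 0, 0.25]}, {"translation": [0, 0, 0], "rot": [0, 0, 0.4]}, {"translation": [0, 0, 0], "rot": [0, 0, 0.55]}, {"translation": [0, 0, 0], "rot": [0, 0, 0.7]}, {"translation": [0, 0, 0], "rot": [0, 0, 0.8]}, {"translation": [0, 0, 0], "rot": [0, 0, 0.9]}, {"translation": [0, 0, 0], "rot": [0, 0, 0.9]}]'

```text
clock: 14.3
eef_pos: [542.8, -67.7, 274.5]
tcp_rot: [3.14, -0.001, 0.75]
contact_force: [-0.7, 0.5, 7.8]
opening: 0.146
```

Run:
```python
from h import *
s=readout.sense();print(s['opening']*85,s['contact_force'],s['wrist_torque']);delta([542,-67.5,276],2.75)
grab('scene','s12');grab('wrist','w12');crop('s12',230,140,140,110,5.4,'s12c')
```

```text
12.42184491141568 [-0.69147349  0.53877286  7.83231494] [ 0.30786122  0.00261129 -0.06335602]
t cm [-0.049 -0.072 -0.148] rot [ 2.2000e-03  3.0000e-04 -1.9997e+00] | now [542.8 -67.7 274.5] [ 3.1404e+00 -1.4000e-03  7.5030e-01] j6 0.693 t 14.3
```

View pics/s12c.png

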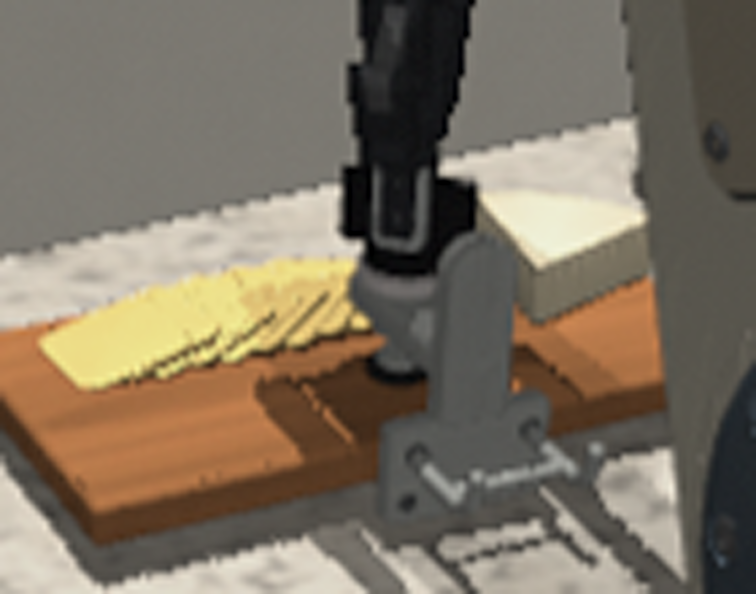

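View pics/w12.png

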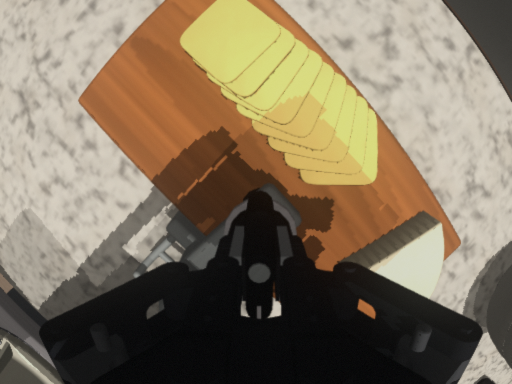

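```bash
cat >> h.py <<'E'
def rise(ref,new,roi=(299,214,36,24)):
    g=lambda n: cv2.cvtColor(cv2.imread('pics/%s.png'%n),cv2.COLOR_BGR2GRAY).astype(np.float32)
    a=g(ref);b=g(new);u,v,w,h=roi
    W=np.eye(2,3,dtype=np.float32)
    cc,W=cv2.findTransformECC(a[v:v+h,u:u+w],b[v:v+h,u:u+w],W,cv2.MOTION_TRANSLATION,(3,200,1e-6),None,1)
    k=proj(ref,[492,-65,46])-proj(ref,[492,-65,50]); return W[:,2].round(3),round(cc,4),'mm up',(-W[1,2]*4/k[1]).round(2)
E
python3 - <<'E'
from h import *
for n in ('s8','s11','s12'): 
  print(n,rise('s10',n), rise('s10',n,(300,180,30,40)))
crop('s12',299,214,36,24,16,'roi')
E
```

```text
s8 (array([ 0.322, -0.249], dtype=float32), 0.4199, 'mm up', np.float64(0.63)) (array([ 0.109, -0.033], dtype=float32), 0.9009, 'mm up', np.float64(0.08))
s11 (array([0.015, 0.062], dtype=float32), 0.987, 'mm up', np.float64(-0.16)) (array([0.391, 0.795], dtype=float32), 0.7808, 'mm up', np.float64(-2.02))
s12 (array([-0.267, -0.384], dtype=float32), 0.9258, 'mm up', np.float64(0.98)) (array([1.051, 1.083], dtype=float32), 0.7651, 'mm up', np.float64(-2.75))
```

View pics/roi.png

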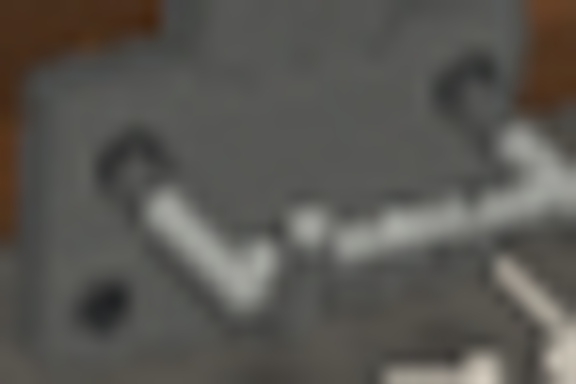

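Call:
step_arm --deltas '[{"translation": [0, 0, 0], "rot": [0, 0, 0.1]}, {"translation": [0, 0, 0], "rot": [0, 0, 0.25]}, {"translation": [0, 0, 0], "rot": [0, 0, 0.4]}, {"translation": [0, 0, 0], "rot": [0, 0, 0.55]}, {"translation": [0, 0, 0], "rot": [0, 0, 0.65]}, {"translation": [0, 0, 0], "rot": [0, 0, 0.7]}, {"translation": [0, 0, 0], "rot": [0, 0, 0.7]}, {"translation": [0, 0, 0], "rot": [0, 0, 0.7]}]'

```text
clock: 15.4
eef_pos: [543.0, -67.9, 274.5]
tcp_rot: [3.141, -0.002, 0.052]
contact_force: [1.3, 0.2, 6.4]
opening: 0.146
```

Run:
```python
from h import *
s=readout.sense();print(s['opening']*85,s['contact_force'],s['wrist_torque']);delta([542,-67.5,276],2.75)
grab('scene','s13');grab('wrist','w13');crop('s13',230,140,140,110,5.4,'s13c')
print(rise('s10','s13'),rise('s12','s13'),rise('s11','s13'))
```

```text
12.400343645092894 [1.26486157 0.23046274 6.37448195] [ 0.19357766 -0.11788985 -0.08476462]
t cm [-0.1  -0.04 -0.15] rot [ 3.3000e-03 -2.0000e-04 -2.6982e+00] | now [543.  -67.9 274.5] [ 3.1412e+00 -2.3000e-03  5.1800e-02] j6 1.392 t 15.4
(array([-0.464, -0.924], dtype=float32), 0.876, 'mm up', np.float64(2.34)) (array([-0.205, -0.617], dtype=float32), 0.9352, 'mm up', np.float64(1.57)) (array([-0.408, -1.024], dtype=float32), 0.8661, 'mm up', np.float64(2.6))
```

View pics/s13c.png

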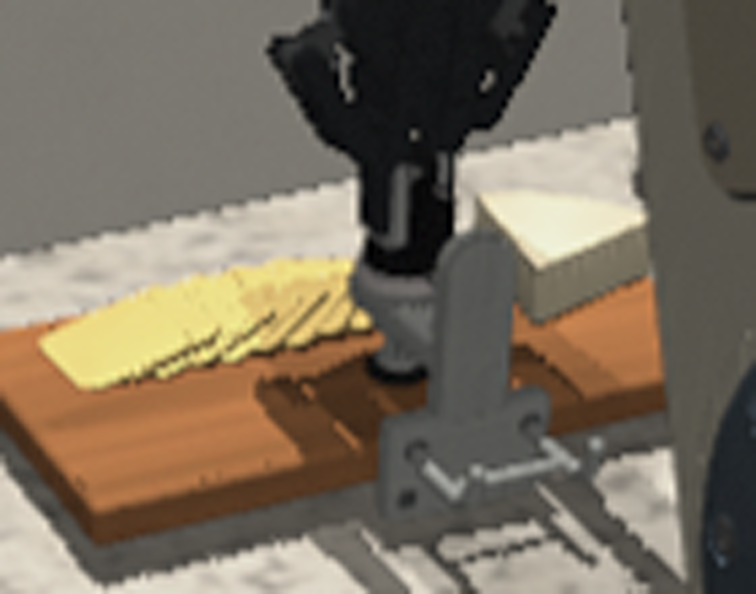

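View pics/w13.png

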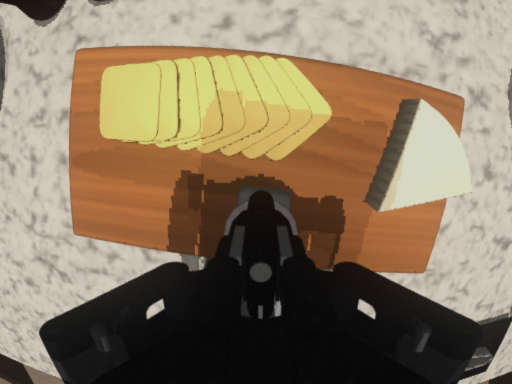

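Call:
step_arm --deltas '[{"translation": [0, 0, 0], "rot": [0, 0, 0.1]}, {"translation": [0, 0, 0], "rot": [0, 0, 0.2]}, {"translation": [0, 0, 0], "rot": [0, 0, 0.3]}, {"translation": [0, 0, 0], "rot": [0, 0, 0.4]}, {"translation": [0, 0, 0], "rot": [0, 0, 0.4]}, {"translation": [0, 0, 0], "rot": [0, 0, 0.4]}]'

```text
clock: 16.25
eef_pos: [543.0, -67.9, 274.5]
tcp_rot: [-3.141, -0.002, -0.348]
contact_force: [-0.1, -0.8, 5.9]
opening: 0.146
```

Run:
```python
from h import *
s=readout.sense();print(s['opening']*85,s['contact_force'],s['wrist_torque']);delta([542,-67.5,276],2.75)
grab('scene','s14');grab('wrist','w14')
print(rise('s10','s14'),rise('s12','s14'),rise('s13','s14'))
crop('w14',200,170,120,100,6,'w14c')
```

```text
12.418349029671797 [-0.09265176 -0.7890372   5.91238704] [-0.0510506  -0.11359375 -0.04361954]
t cm [-0.108 -0.008 -0.15 ] rot [ 3.6000e-03 -6.0000e-04 -3.0981e+00] | now [543.  -67.9 274.5] [-3.1412e+00 -2.3000e-03 -3.4810e-01] j6 1.792 t 16.25
(array([-0.483, -0.972], dtype=float32), 0.8707, 'mm up', np.float64(2.47)) (array([-0.212, -0.627], dtype=float32), 0.9304, 'mm up', np.float64(1.59)) (array([-0.035, -0.03 ], dtype=float32), 0.9939, 'mm up', np.float64(0.08))
```

View pics/w14c.png

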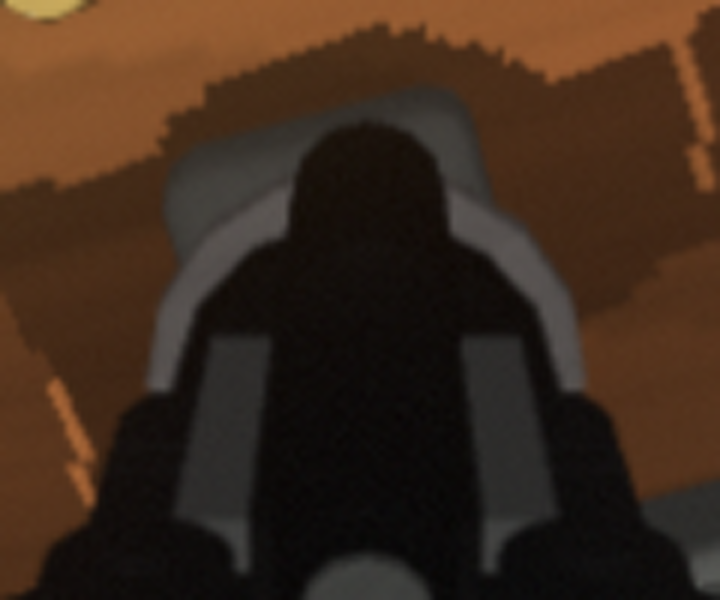

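Call:
step_arm --deltas '[{"translation": [0, 0, 0], "rot": [0, 0, 0]}, {"translation": [0, 0, 0], "rot": [0, 0, 0]}, {"translation": [0, 0, 0], "rot": [0, 0, 0]}, {"translation": [0, 0, -2], "rot": [0, 0, 0]}, {"translation": [0, 0, -5], "rot": [0, 0, 0]}, {"translation": [0, 0, -8], "rot": [0, 0, 0]}, {"translation": [0, 0, -8], "rot": [0, 0, 0]}, {"translation": [0, 0, -8], "rot": [0, 0, 0]}]' --grip 130

```text
clock: 17.35
eef_pos: [541.9, -67.7, 353.0]
tcp_rot: [3.141, 0.001, -0.348]
contact_force: [-0.6, 0.2, -0.2]
opening: 0.487
```

Run:
```python
from h import *
s=readout.sense();print(s['opening']*85,s['contact_force'],s['wrist_torque']);delta([542,-67.5,357],2.75)
grab('scene','s15');grab('wrist','w15')
print(rise('s10','s15'),rise('s8','s15'),rise('s14','s15'))
im=cv2.imread('pics/w15.png')[110:270,180:340]; im=np.clip(im*2.2,0,255).astype('uint8'); cv2.imwrite('pics/c15.png',cv2.resize(im,None,fx=3.7,fy=3.7,interpolation=cv2.INTER_CUBIC))
crop('s15',230,140,140,110,5.4,'s15c')
```

```text
41.422481014200336 [-0.64583387  0.16136297 -0.21824799] [-0.02144715 -0.01776658 -0.0198365 ]
t cm [-0.003 -0.024 -0.399] rot [-1.2000e-03  3.0000e-04 -3.0982e+00] | now [541.9 -67.7 353. ] [ 3.1414e+00  8.0000e-04 -3.4820e-01] j6 1.792 t 17.35
(array([-0.397, -1.198], dtype=float32), 0.7576, 'mm up', np.float64(3.04)) (array([-0.541, -1.357], dtype=float32), 0.5054, 'mm up', np.float64(3.44)) (array([0.126, 0.04 ], dtype=float32), 0.7938, 'mm up', np.float64(-0.1))
```

View pics/c15.png

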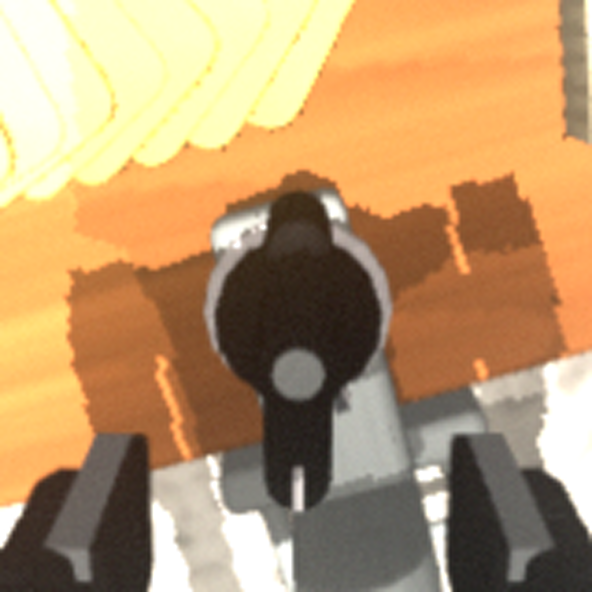

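View pics/s15c.png

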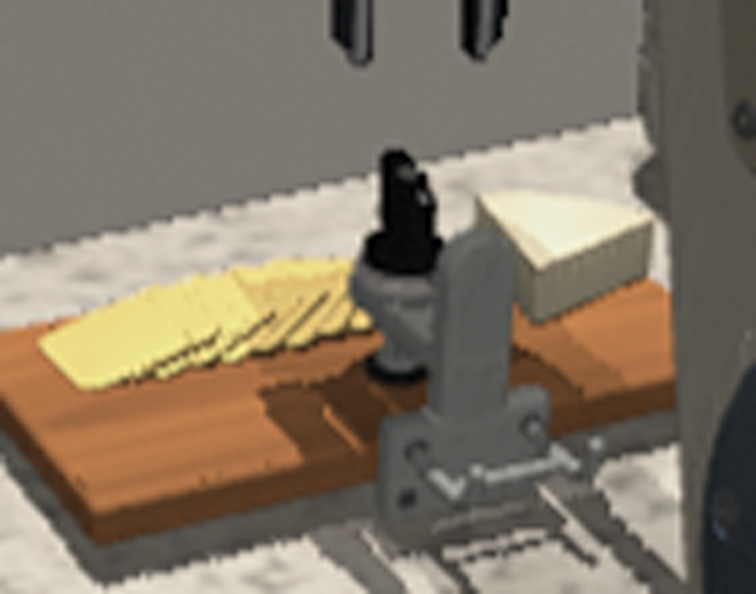

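Run:
```python
from h import *
im=cv2.imread('pics/w15.png')[170:255,235:300]; im=np.clip(im*2.5,0,255).astype('uint8'); cv2.imwrite('pics/c15b.png',cv2.resize(im,None,fx=7,fy=7,interpolation=cv2.INTER_CUBIC))
```

```text
(no output)
```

View pics/c15b.png

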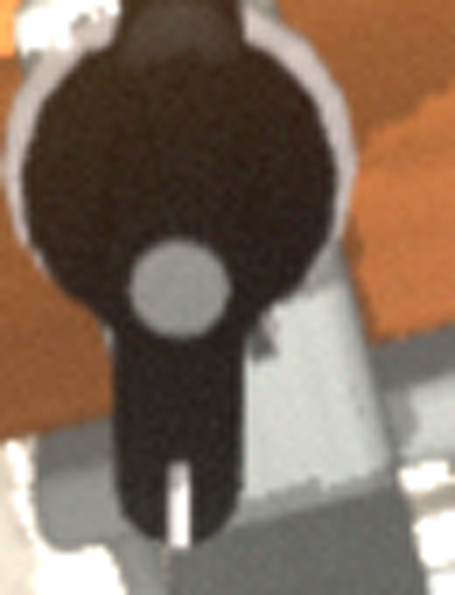

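Call:
step_arm --deltas '[{"translation": [-6, 1.3, 0], "rot": [0, 0, 0]}, {"translation": [-11, 2.6, 0.5], "rot": [0, 0, 0]}, {"translation": [-11, 2.6, 1], "rot": [0, 0, 0]}, {"translation": [-11, 2.6, 1], "rot": [0, 0, 0]}, {"translation": [-11, 2.6, 1], "rot": [0, 0, 0]}, {"translation": [-11, 2.6, 1], "rot": [0, 0, 0]}]'

```text
clock: 18.2
eef_pos: [430.9, -54.8, 343.7]
tcp_rot: [-3.142, -0.0, -0.348]
contact_force: [1.2, -0.3, -0.5]
opening: 0.487
```

Run:
```python
from h import *
grab('scene','s16');grab('wrist','w16');grab('top','t16')
K,T=load('w16'); print(-T[:3,:3].T@T[:3,3]); c=proj('w16',[542,-68,100],True).astype(int);print(c)
im=cv2.imread('pics/w16.png')[max(c[1]-45,0):c[1]+55,c[0]-50:c[0]+50]; im=np.clip(im*2.,0,255).astype('uint8'); cv2.imwrite('pics/c16.png',cv2.resize(im,None,fx=6,fy=6,interpolation=cv2.INTER_CUBIC))
print(rise('s10','s16'),rise('s8','s16'))
```

```text
[491.28313571 -77.06445581 312.8597143 ]
[224  52]
(array([-0.612, -1.491], dtype=float32), 0.6036, 'mm up', np.float64(3.78)) (array([-0.544, -1.239], dtype=float32), 0.5088, 'mm up', np.float64(3.14))
```

View pics/c16.png

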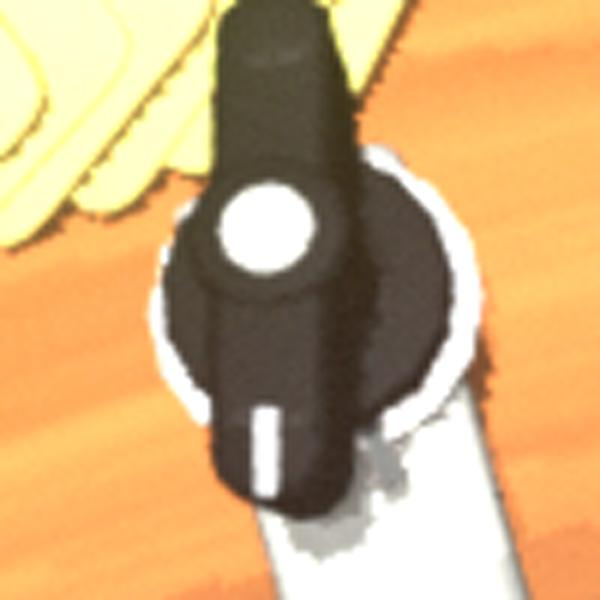

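View pics/w16.png

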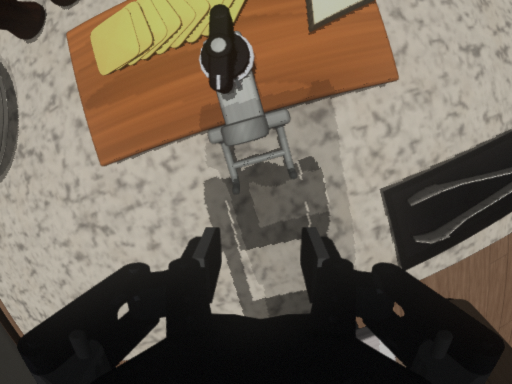

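Run:
```python
from h import *
im=cv2.imread('pics/w16.png')[60:105,205:260]; im=np.clip((im.astype(float)-40)*1.2,0,255).astype('uint8'); cv2.imwrite('pics/c16.png',cv2.resize(im,None,fx=13,fy=13,interpolation=cv2.INTER_CUBIC))
```

View pics/c16.png

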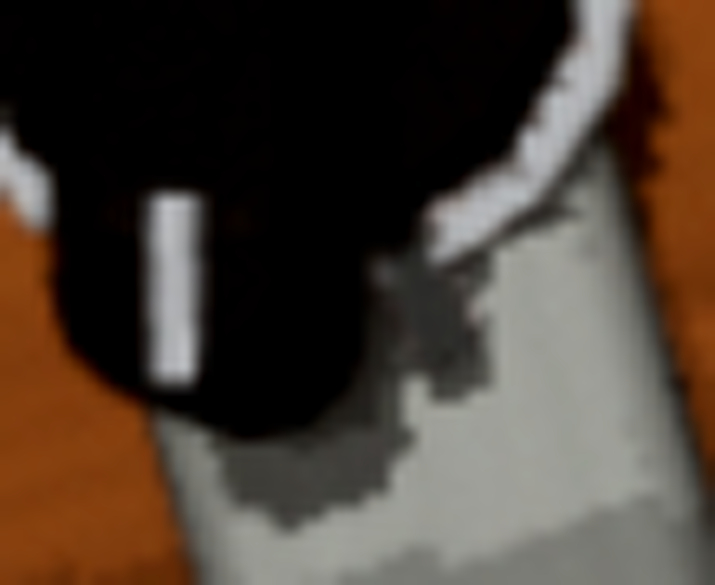

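Run:
```python
from h import *
for z in (80,84,88,92,96):
  c=np.array([541.9,-67.9])
  for u,v in((236.5,79.6),(238.0,84),(238.6,87)):
    p=atz('w16',u,v,z,True)[:2]-c; a=np.arctan2(p[1],p[0])%(2*np.pi); print(z,(u,v),np.linalg.norm(p).round(1),'lag',(a-(np.pi-0.348)).round(3))
# ring fit
ring=[atz('w16',205+u/13,60+v/13,88,True)[:2]-c for u,v in((630,20),(545,190),(440,255),(40,225))]
print([np.linalg.norm(r).round(1) for r in ring])
# bar mark at z 132-? 
for z in(127,129):
  p=[atz('w16',205+u/13,60+v/13,z,True)[:2]-c for u,v in((172,200),(175,380))];print([(np.arctan2(q[1],q[0])-(np.pi-.348)).round(3) for q in p],p)
```

```text
80 (236.5, 79.6) 18.9 lag 0.4
80 (238.0, 84) 22.6 lag 0.387
80 (238.6, 87) 25.0 lag 0.368
84 (236.5, 79.6) 19.5 lag 0.406
84 (238.0, 84) 23.1 lag 0.392
84 (238.6, 87) 25.5 lag 0.374
88 (236.5, 79.6) 20.0 lag 0.412
88 (238.0, 84) 23.6 lag 0.397
88 (238.6, 87) 25.9 lag 0.379
92 (236.5, 79.6) 20.6 lag 0.417
92 (238.0, 84) 24.1 lag 0.402
92 (238.6, 87) 26.3 lag 0.384
96 (236.5, 79.6) 21.1 lag 0.422
96 (238.0, 84) 24.6 lag 0.407
96 (238.6, 87) 26.8 lag 0.389
[np.float64(21.1), np.float64(21.5), np.float64(20.8), np.float64(20.8)]
[np.float64(-0.012), np.float64(-0.004)] [array([-18.60693065,   7.01396234]), array([-26.93997003,   9.90155819])]
[np.float64(0.002), np.float64(0.005)] [array([-18.95138328,   6.83986955]), array([-27.19475246,   9.69639254])]
```

Run:
```python
from h import *
psi=-0.068
model('w16',492,-64.7,psi,'m16',(150,40,200,130),4,z0=4,knob=112,gain=1.2)
a=[atz('w16',u,v,36,True)[:2] for u,v in((103,164),(397,80))]; print(a,(a[0]+a[1])/2,np.linalg.norm(a[0]-a[1]))
```

```text
[array([505.29443458,  92.08974589]), array([ 482.63018336, -216.67041776])] [493.96230897 -62.29033594] 309.5908702502532
```

View pics/m16.png

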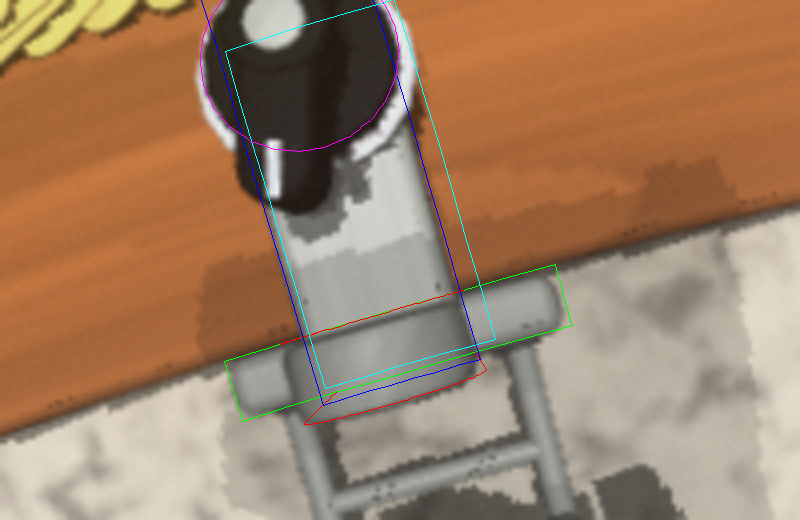

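Run:
```python
from h import *
print(readout.sense()['clock'],ticket.sign_off())
```

```text
the job is handed in; nothing more can be done
18.35 None
```

The clamp is on the middle of the riser's front edge and tight, the clutch has slipped about 0.40 rad, and I handed the job in at 18.35 s with the arm clear. The sign-off gives no verdict, so what follows is from my own measurements.

I carried the clamp by its post and slid the jaw under the board until the spine met the edge with about 9 N of push. I then turned the knob 3.1 rad clockwise in a single grasp, let go and backed off.

**Last checks**
- **Position:** in the images the clamp is 1 to 2 mm from the edge, about 2 to 3 mm from its middle, and square to it.
- **Tight:** the clamp stopped rising during the last 0.4 rad of turn, having gained about 3 to 4 mm. I could not measure the grip force directly.
- **Slip:** the collar pointer lags the bar by about 0.40 rad, inside the 0.05 to 0.8 limits. The point where the clamp stopped rising agrees.
- **Cheese:** it looks unmoved in every view.

**Checks that disagreed**
- The tool reading when the spine touched put the clamp about 4 mm further in than the settled camera view did. I believed the camera, and took the difference as a grasp offset.
- My rise estimates varied by up to about 1.5 mm because of moving shadows.
- The wrist torque was too noisy to show the slip, so I used the images for that.

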